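Clamp up a laminated turning blank

TASK

Clamp up the wooden plies for a turning blank in the glue-up press: open the blue stop, take the stray offcut off the bed and leave it lying on the bench beside the press, and stand every ply on edge on the bed, face to face between the end wall and the stop, ends in line along the middle of the bed. Then draw the stop up snug by its spring gauge until the green band shows at the barrel's mouth but no red, hold it there for a full second, and let the gauge go back. Last, lay the steel bar along the top of the blank so that it rests level across every ply; do not knock the glue bottle over.

Things in the scene. Friction and masses are not known exactly. Their poses are not given: they have to be found in the camera images.
- press: glue-up press fixed to the bench: plywood base 180 x 265 x 18 mm. Origin at table height under the middle of the bed; x across the bed, y along it from the fixed wooden end wall to the blue sliding stop. Bed = base top (z 18 mm), centre line x = 0, free from x -60 to +65 mm. An aluminium guide bar for the stop runs along it at x -85 mm, on the robot's side
- wall_face (a point): middle of the foot of the end wall's inner face, on the bed (axes as press; y -80 mm there). The wall is 84 mm wide and stands to z 64 mm; with its angle iron it is 39 mm thick
- stop_face (a point): middle of the foot of the stop plate's pressing face, on the bed (axes as press). The blue plate is 14 mm thick, stands to z 64 mm and reaches from x -87 to +41 mm; its carriage rides on the guide bar
- stop (a joint): slide of the stop, m: 0 = fully open (175 mm between the two faces), grows as it moves to the wall, to 0.140; it stays where it is left (friction 3 N)
- gauge (a joint): draw of the stop's spring gauge, m: how far its rod is pulled out of the barrel towards the wall. 0 at rest (a solid end: pushing the post back opens the stop), at most 0.045, 450 N/m. Pulling drags the stop along at about 3 N; once that is blocked the rod comes out farther. Green band shows from 0.018, red from 0.028. Let go, it springs back, the stop stays
- fence_top (a point): middle of the top edge of the saw fence, a fixed upright board 18 mm thick and 585 mm long that runs straight away from the robot between the press and the plies; its top is 66 mm above the bench, so things must be lifted over it
- grip_post (a point): centre of the gauge's upright black grip post (diameter 15 mm, top 15 mm above this point, free for gripping from 20 mm below it up), which moves with the rod; the barrel (top at z 68 mm) lies behind it, on the side away from the wall
- hold_bar: loose steel hold-down bar 28 x 130 x 16 mm, about 0.4 kg, long along its y; origin at the centre of its underside
- stray_offcut: small wooden offcut 22 x 50 x 18 mm, long along its y, lying on the bed with its length across the bed; origin at the centre of its underside
- glue_bottle: full yellow glue bottle with orange cap, 58 mm across, 150 mm tall, standing behind the press; origin at the centre of its foot
- ply_a: dark brown wooden ply 58 mm long (x) x 22 mm thick (y) x 50 mm high (z), standing on edge on the bench; origin at the centre of its underside; absent in some runs
- ply_b: pale wooden ply 58 mm long (x) x 24 mm thick (y) x 50 mm high (z), standing on edge on the bench; origin at the centre of its underside; absent in some runs
- ply_c: mid brown wooden ply 58 mm long (x) x 26 mm thick (y) x 50 mm high (z), standing on edge on the bench; origin at the centre of its underside; absent in some runs
- ply_d: pale wooden ply 58 mm long (x) x 28 mm thick (y) x 50 mm high (z), standing on edge on the bench; origin at the centre of its underside; absent in some runs
- ply_e: dark brown wooden ply 58 mm long (x) x 24 mm thick (y) x 50 mm high (z), standing on edge on the bench; origin at the centre of its underside; absent in some runs
There are look-alikes about, which are no part of the job. Leave any pink look-alike of the ply_e alone.

How it is judged:
On the way, in this order (a step that is already met when the one before it is completed fails the run):
1. with every ply on edge on the bed, the gauge is drawn into its green band (18 to 28 mm) for 0.8 s while the stop and the wall both press on the pack (x of ply_a in the frame of press between -0.015 and 0.015 m and z of ply_a in the frame of press between 0.014 and 0.022 m and angle between each of ply_a, ply_b, ply_c, ply_d, ply_e's own z axis and vertical below 0.06 rad and angle between the y axis of each of ply_a, ply_b, ply_c, ply_d, ply_e and the y axis of press, either way round below 0.08 rad and y of each of ply_a, ply_b, ply_c, ply_d, ply_e in the frame of wall_face above 0 m and y of each of ply_a, ply_b, ply_c, ply_d, ply_e in the frame of stop_face below 0 m and x of ply_b in the frame of press between -0.015 and 0.015 m and z of ply_b in the frame of press between 0.014 and 0.022 m and x of ply_c in the frame of press between -0.015 and 0.015 m and z of ply_c in the frame of press between 0.014 and 0.022 m and x of ply_d in the frame of press between -0.015 and 0.015 m and z of ply_d in the frame of press between 0.014 and 0.022 m and x of ply_e in the frame of press between -0.015 and 0.015 m and z of ply_e in the frame of press between 0.014 and 0.022 m and (y of ply_a in the frame of wall_face below 0.015 m or y of any of ply_b, ply_e in the frame of wall_face below 0.016 m or y of ply_c in the frame of wall_face below 0.017 m or y of ply_d in the frame of wall_face below 0.018 m) and (y of ply_a in the frame of stop_face above -0.015 m or y of any of ply_b, ply_e in the frame of stop_face above -0.016 m or y of ply_c in the frame of stop_face above -0.017 m or y of ply_d in the frame of stop_face above -0.018 m) and value of joint gauge between 0.018 and 0.028 m and (contact force between stop and ply_a above 2 N or contact force between stop and ply_b above 2 N or contact force between stop and ply_c above 2 N or contact force between stop and ply_d above 2 N or contact force between stop and ply_e above 2 N) and (contact force between press and ply_a above 2 N or contact force between press and ply_b above 2 N or contact force between press and ply_c above 2 N or contact force between press and ply_d above 2 N or contact force between press and ply_e above 2 N)), for 0.8 s.
2. the steel bar rests on the pack, across every ply (z of hold_bar in the frame of press between 0.064 and 0.072 m and angle between hold_bar's own z axis and vertical below 0.06 rad and y of ply_a in the frame of hold_bar between -0.062 and 0.062 m and x of ply_a in the frame of hold_bar between -0.022 and 0.022 m and y of ply_b in the frame of hold_bar between -0.062 and 0.062 m and x of ply_b in the frame of hold_bar between -0.022 and 0.022 m and y of ply_c in the frame of hold_bar between -0.062 and 0.062 m and x of ply_c in the frame of hold_bar between -0.022 and 0.022 m and y of ply_d in the frame of hold_bar between -0.062 and 0.062 m and x of ply_d in the frame of hold_bar between -0.022 and 0.022 m and y of ply_e in the frame of hold_bar between -0.062 and 0.062 m and x of ply_e in the frame of hold_bar between -0.022 and 0.022 m), for 0.2 s.
At the end, for the whole second after the job is handed in: plies on edge on the bed, square within 0.06 rad upright and 0.08 rad in yaw, within 15 mm of its centre line; wall and stop within 4 mm of the pack; gauge at rest; bar level on top, every ply within 62 mm along and 22 mm across of its middle; offcut on the bench off the press; all still (all of step 2 and x of ply_a in the frame of press between -0.015 and 0.015 m and z of ply_a in the frame of press between 0.014 and 0.022 m and angle between each of ply_a, ply_b, ply_c, ply_d, ply_e's own z axis and vertical below 0.06 rad and angle between the y axis of each of ply_a, ply_b, ply_c, ply_d, ply_e and the y axis of press, either way round below 0.08 rad and y of each of ply_a, ply_b, ply_c, ply_d, ply_e in the frame of wall_face above 0 m and y of each of ply_a, ply_b, ply_c, ply_d, ply_e in the frame of stop_face below 0 m and x of ply_b in the frame of press between -0.015 and 0.015 m and z of ply_b in the frame of press between 0.014 and 0.022 m and x of ply_c in the frame of press between -0.015 and 0.015 m and z of ply_c in the frame of press between 0.014 and 0.022 m and x of ply_d in the frame of press between -0.015 and 0.015 m and z of ply_d in the frame of press between 0.014 and 0.022 m and x of ply_e in the frame of press between -0.015 and 0.015 m and z of ply_e in the frame of press between 0.014 and 0.022 m and (y of ply_a in the frame of wall_face below 0.015 m or y of any of ply_b, ply_e in the frame of wall_face below 0.016 m or y of ply_c in the frame of wall_face below 0.017 m or y of ply_d in the frame of wall_face below 0.018 m) and (y of ply_a in the frame of stop_face above -0.015 m or y of any of ply_b, ply_e in the frame of stop_face above -0.016 m or y of ply_c in the frame of stop_face above -0.017 m or y of ply_d in the frame of stop_face above -0.018 m) and height (world z) of stray_offcut below 0.015 m and (x of stray_offcut in the frame of press below -0.12 m or x of stray_offcut in the frame of press above 0.08 m or y of stray_offcut in the frame of press below -0.13 m or y of stray_offcut in the frame of press above 0.155 m) and linear speed of each of hold_bar, ply_a, ply_b, ply_c, ply_d, ply_e below 0.02 m/s and value of joint gauge below 0.003 m); the robot touches nothing.
It fails at once if the glue bottle is knocked over (angle between glue_bottle's own z axis and vertical above 0.6 rad).
It fails at once if the gauge is overdrawn well into the red (more than 36 mm) (value of joint gauge above 0.036 m).
Of ply_a, ply_b, ply_c, ply_d, ply_e only 3 to 5 are there at a start; the rules pass over those that are not, and their reading is None.
At some moment in a run one of hold_bar, stray_offcut may be knocked a few centimetres aside while the robot is not near it.
Once in a run the grip may slacken for a moment while it holds something.
It also fails if it takes over 208 s, if anything falls off the work surface, if the arm or the gripper's body presses on something with over 40 N, if the wrist force passes 120 N, or if a joint passes its speed limit or range.

ROBOT

A 7-joint arm with a two-finger parallel gripper is mounted at the origin on a cart in front of the work surface, level with it; the furniture and walls round the work are solid. World frame = base frame: x ahead of the robot, y to its left, z up, the work surface at z = 0. Lengths are in m, angles in rad, forces in N, time in s.
With the tool pointing down it reaches from about 0.425 to 0.975 m from the base axis. Payload 16.7 kg.
Tool frame: the origin (TCP) lies at the very end of the fingers, on their centre line; the grasp point (between the pads) lies env.grasp_offset behind it (env.grasp_offset is the distance from the TCP to the grasp point, in m); x points along the fingers, y is the direction in which the jaws open and shut, and the axes are right-handed (so a half turn about x gives the same grasp; the last joint's range is limited). The gripper opens to 85 mm and grips with 20 to 120 N. Pads are 22 mm wide; open, the fingers measure 114 mm over their backs; the gripper's body (76 mm by 85 mm) begins 54 mm behind the grasp point. The pads swing forward as they close: fully open they stand 13 mm farther back than shut.
Start: joints at [-1.302, 0.426, 0.074, 1.606, -0.034, 1.111, -0.067], TCP at [0.274, 0.617, 0.231] pointing down, gripper open.
Joint ranges: [-2.85, 2.85], [-0.5, 2.14], [-1.23, 1.37], [0.21, 2.46], [-1.02, 4.16], [0.16, 2.05], [-2.73, 2.73]. Speed limits (rad/s): [1.89, 1.89, 2.39, 2.39, 3.01, 3.01, 3.01].

INTERFACE

Orientations are given as a unit quaternion [w, x, y, z].
In Python, from cell import env, viewer gives the robot as it stands.
- The arm moves only by the tool drive_tool, never from a script. Its argument "increments" is one flat list of numbers, 6 for each row, row after row: the shift along the world's x, y, z in m, then the turn, a rotation vector about the world's x, y, z in rad. A call has 1 to 10 rows; each row is the pose to reach, as a shift and turn from the pose commanded when the call began; what a row does not reach only later rows make up. A row lasts 1/8 s, in which the tool goes at most 62.5 mm and 10.7 degrees, less where a joint would pass 70% of its speed; a pose out of reach is approached as far as the arm can. A call with a gripper value outside its range is refused whole. "grip" is the gripper command: -1 is shut, 1 is fully open, values between are in proportion, set as the call begins (left out, the last holds). The fingers move at their own pace and stop on an object; "squeeze" is the grip in N (left out, the last holds). Time passes only in rows, so rows that repeat a pose let the fingers close. It gives the time, the measured TCP pose, the force and the opening at its end, in the units of the state.
- env.get_state(): the state, without advancing time (a new reading comes with each control period).
- viewer.get_image(name): name is "side" or "top"; returns a dict with "image" (384x512x3 uint8, blue, green, red), "vertical_fov" (degrees; the focal length in pixels is half the picture's height over the tangent of half this angle, whatever the lens; pixels are square), "cx", "cy" (the principal point, pixels), "world_to_cam" (4x4, takes a point from world to camera coordinates). Camera axes: x right, y down, z forward; pixel columns grow to the right and rows downward; lengths in m; the calibration is good to about 2 mm. A picture is of the moment at which its call begins. There is no depth.
- env.close_job(): hands the job in, once; it reports no verdict.
The state is a dict: "time_s": time; "joint_pos": joint angles; "qvel": joint speeds; "joint_efforts": joint torques, N m; "ee_pos": TCP position; "tool_rot": TCP orientation; "contact_force": force on the tool from outside, world axes, zero at the start; "moment": the same for the moment, N m; "gripper_width": opening from 0.0 (shut) to 1.0 (fully open).
Only numpy, scipy, OpenCV 4.12 (cv2) and the standard library are available. Lean on these libraries where they do the work, as an engineer would, in place of code of your own. Each camera call takes 0.05 s, during which the arm holds its last target.

## Working session

There is one attempt and no reset: what is moved stays moved. The work goes in short steps, Python scripts to look and compute and a tool call to move; the robot and the scene stay as the last step left them, time stands still between calls to the robot, and variables do not carry over. Pictures are saved under pics/ and viewed, and the job is handed in when it is done.

Besides the shell and the picture viewer there is one more tool, called after ">>>" in YAML: its name, and indented under it one key for each argument. drive_tool: Moves the arm, as the interface text tells. Its arguments: {"type":"object","properties":{"increments":{"type":"array"},"grip":{"type":"number"},"squeeze":{"type":"number"}},"required":["increments"]}

```bash
ls; mkdir -p pics; cat > h.py <<'E'
import numpy as np, cv2
from cell import env, viewer
def K(d):
    f=(d["image"].shape[0]/2)/np.tan(np.radians(d["vertical_fov"])/2)
    return f,d["cx"],d["cy"]
def ray(d,u,v):
    f,cx,cy=K(d);M=np.array(d["world_to_cam"]);R=M[:3,:3];t=M[:3,3]
    return -R.T@t, R.T@np.array([(u-cx)/f,(v-cy)/f,1.])
def onz(d,u,v,z):
    o,r=ray(d,u,v);return o+r*(z-o[2])/r[2]
def proj(d,p):
    f,cx,cy=K(d);M=np.array(d["world_to_cam"]);q=M[:3,:3]@np.array(p)+M[:3,3]
    return np.array([f*q[0]/q[2]+cx,f*q[1]/q[2]+cy])
E
python3 - <<'E'
from h import *
s=env.get_state();print(s,env.grasp_offset)
for n in("top","side"):
    d=viewer.get_image(n);cv2.imwrite(f"pics/{n}0.png",d["image"]);print(n,d["vertical_fov"],d["cx"],d["cy"],np.round(d["world_to_cam"],3).tolist(),d.keys())
E
```

```text
pics
{'time_s': 0.0, 'joint_pos': array([-1.30246032,  0.42671954,  0.07387495,  1.60658363, -0.03411406,
        1.11079203, -0.06708308]), 'qvel': array([-9.90361097e-04,  1.92676008e-03,  8.88160055e-05,  8.06178803e-04,
       -1.74472124e-04, -2.08843362e-03,  7.80248806e-04]), 'joint_efforts': array([ 3.97475878e-04, -9.49808121e+01,  3.76073509e+00, -4.63529313e+01,
        1.91544299e-02,  1.00201654e-02, -2.41413225e-06]), 'ee_pos': array([0.27378025, 0.61655615, 0.23062994]), 'tool_rot': array([ 0.69166777,  0.14623454,  0.69178853, -0.14710467]), 'contact_force': array([-0.27637866,  1.25154796, -0.491358  ]), 'moment': array([-0.01314832,  0.00539267,  0.01731326]), 'gripper_width': 0.9998911519344903} 0.0187
top 57.47057183102635 255.33764631417873 192.5335096338384 [[0.028, -1.0, 0.008, 0.039], [-0.982, -0.029, -0.188, 0.58], [0.188, -0.003, -0.982, 1.06], [0.0, 0.0, 0.0, 1.0]] dict_keys(['image', 'vertical_fov', 'cx', 'cy', 'world_to_cam'])
side 42.74478351685711 255.29390109274246 190.1496656881073 [[-0.781, 0.624, -0.009, 0.411], [0.474, 0.583, -0.66, -0.247], [-0.407, -0.52, -0.751, 1.532], [0.0, 0.0, 0.0, 1.0]] dict_keys(['image', 'vertical_fov', 'cx', 'cy', 'world_to_cam'])
```

View pics/top0.png

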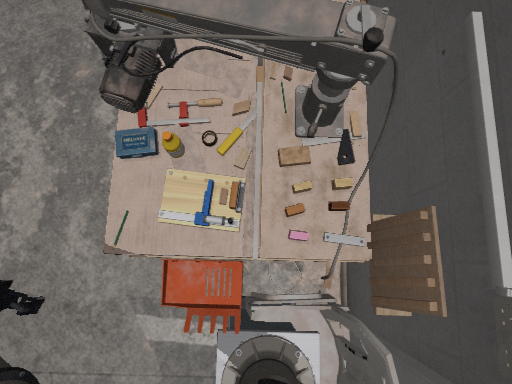

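View pics/side0.png

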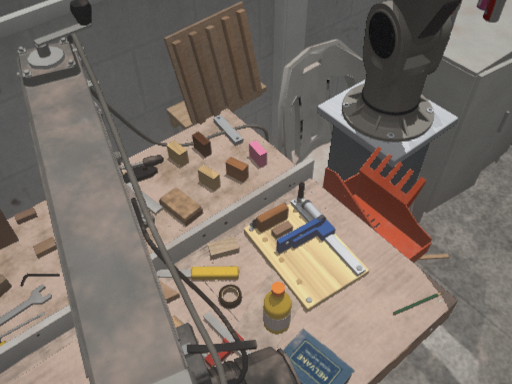

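```bash
python3 - <<'E'
import cv2
a=cv2.imread("pics/top0.png")
cv2.imwrite("pics/top0a.png",cv2.resize(a[120:265,105:260],None,fx=5,fy=4,interpolation=cv2.INTER_CUBIC)[:600,:800])
cv2.imwrite("pics/top0a.png",cv2.resize(a[120:265,105:260],None,fx=4,fy=4,interpolation=cv2.INTER_CUBIC))
cv2.imwrite("pics/top0b.png",cv2.resize(a[130:260,250:375],None,fx=4.5,fy=4.5,interpolation=cv2.INTER_CUBIC))
b=cv2.imread("pics/side0.png")
cv2.imwrite("pics/side0a.png",cv2.resize(b[170:340,220:400],None,fx=3.5,fy=3.5,interpolation=cv2.INTER_CUBIC))
cv2.imwrite("pics/side0b.png",cv2.resize(b[100:230,130:330],None,fx=4,fy=4,interpolation=cv2.INTER_CUBIC))
E
```

```text
(no output)
```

View pics/top0a.png

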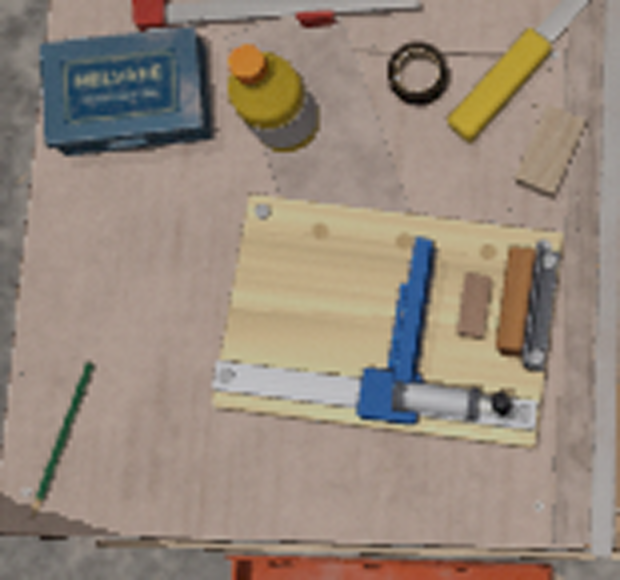

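View pics/top0b.png

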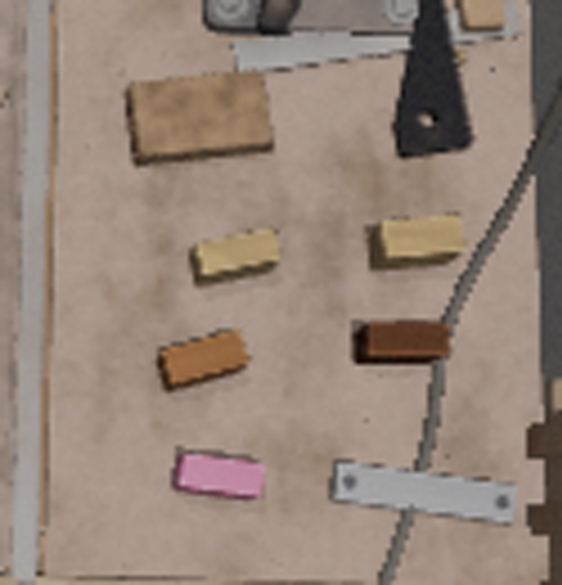

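View pics/side0a.png

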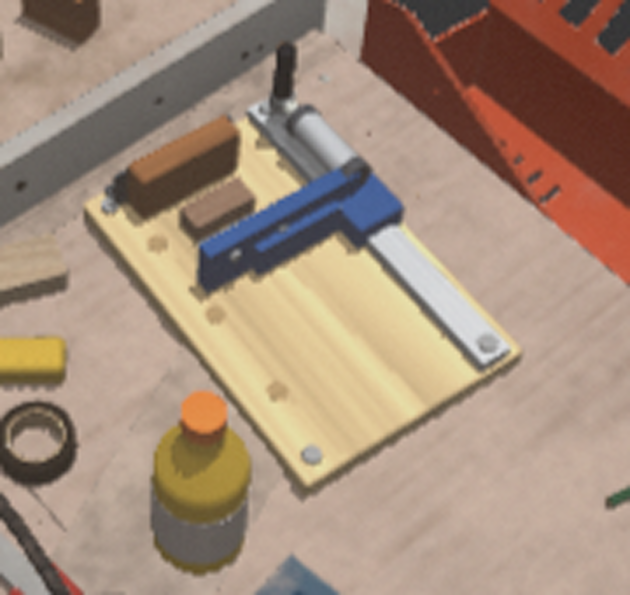

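View pics/side0b.png

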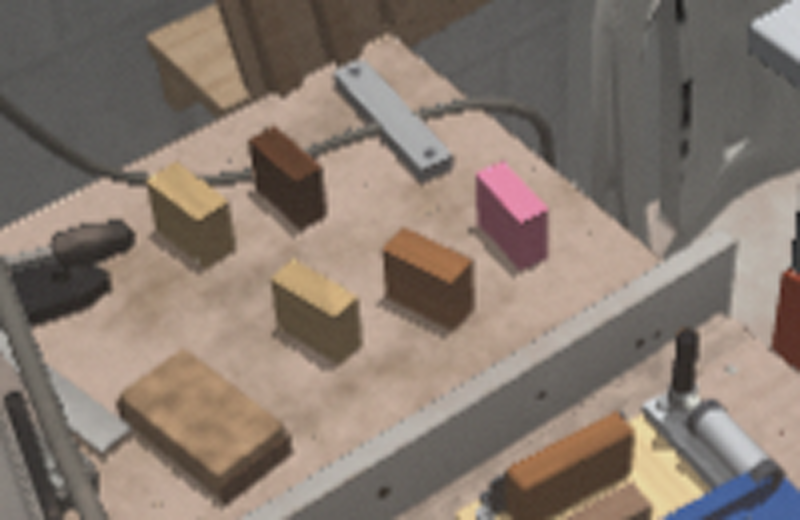

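```bash
cat >> h.py <<'E'
from scipy.spatial.transform import Rotation as Rn
def Rq(q): return Rn.from_quat([q[1],q[2],q[3],q[0]])
E
cat > m1.py <<'E'
from h import *
t=viewer.get_image("top");s=viewer.get_image("side")
st=env.get_state();print(np.round(Rq(st["tool_rot"]).as_matrix(),3).tolist())
# base corners z=.018 order: (70,145),(70,-120),(-110,-120),(-110,145)
L=np.array([[.07,.145],[.07,-.12],[-.11,-.12],[-.11,.145]])
pt=[(105+a/4,120+b/4) for a,b in[(247,197),(562,233),(537,446),(213,408)]]
ps=[(220+a/3.5,170+b/3.5) for a,b in[(310,485)]]+[(220+85/3.5,170+207/3.5)]+[None]+[(220+521/3.5,170+352/3.5)]
W=np.array([onz(t,u,v,.018)[:2] for u,v in pt]);print("top",np.round(W,4).tolist())
Wsd=[onz(s,*p,.018)[:2].round(4).tolist() if p else None for p in ps];print("side",Wsd)
def fit(L,W):
    lc=L.mean(0);wc=W.mean(0);H=(L-lc).T@(W-wc)
    th=np.arctan2(H[0,1]-H[1,0],H[0,0]+H[1,1]);R=np.array([[np.cos(th),-np.sin(th)],[np.sin(th),np.cos(th)]])
    return th,wc-R@lc,(W-wc)-(L-lc)@R.T
print(fit(L,W))
i=[0,1,3];print(fit(L[i],np.array([Wsd[k] for k in i])))
# plies tops z=.05 (4.5x crop from 250,130)
def T(a,b):return(250+a/4.5,130+b/4.5)
def S(a,b):return(130+a/4,100+b/4)
# wall_face etc : post: top in top view and side
def tri(p,q):
    o1,r1=ray(t,*p);o2,r2=ray(s,*q)
    A=np.stack([r1,-r2],1);x=np.linalg.lstsq(A,o2-o1,rcond=None)[0]
    a=o1+r1*x[0];b=o2+r2*x[1];return (a+b)/2,np.linalg.norm(a-b)
print("posttop",tri((105+500/4,120+402/4),(220+287/3.5,170+46/3.5)))
print("cap",tri((105+250/4,120+62/4),(220+204/3.5,170+400/3.5)))
E
python3 m1.py; python3 - <<'E'
import cv2,numpy as np
for n in("top0","side0"):
    a=cv2.imread(f"pics/{n}.png");h=cv2.cvtColor(a,cv2.COLOR_BGR2HSV)
    pts={"top0":{"pale1":(302,186),"pale2":(342,183),"mid":(294,209.5),"dark":(339,206),"pink":(298,235.5),"bar":(345,239.5),"off":(223,196),"bench":(280,240)},
    "side0":{"pale1":(209,172),"pale2":(177,149),"mid":(237,162),"dark":(202,138),"bar":(227,130),"off":(282,228)}}[n]
    for k,(u,v) in pts.items(): print(n,k,h[int(v),int(u)],a[int(v),int(u)])
E
```

```text
[[-0.0, 0.406, 0.914], [-0.001, 0.914, -0.406], [-1.0, -0.001, 0.0]]
top [[0.6561, 0.3518], [0.6331, 0.0892], [0.4567, 0.1035], [0.4799, 0.366]]
side [[0.6582, 0.3518], [0.6351, 0.0935], None, [0.4848, 0.3681]]
(np.float64(-0.08541196582156144), array([0.57530784, 0.21346252]), array([[-0.00135338, -0.00014538],
       [-0.00168594,  0.00124447],
       [ 0.00124021,  0.00020449],
       [ 0.00179912, -0.00130358]]))
(np.float64(-0.09323988263758437), array([0.5774675 , 0.21564386]), array([[-0.00246364, -0.00169668],
       [-0.00089086,  0.00385224],
       [ 0.0033545 , -0.00215556]]))
posttop (array([0.48170574, 0.12819403, 0.11013163]), np.float64(0.0008510093992661109))
cap (array([0.72507111, 0.32261532, 0.15346881]), np.float64(0.0009686320249428813))
top0 pale1 [ 18  94 173] [109 148 173]
top0 pale2 [ 18  95 175] [110 150 175]
top0 mid [ 13 142 153] [ 68 106 153]
top0 dark [ 12 158  87] [33 54 87]
top0 pink [166  73 191] [162 136 191]
top0 bar [  0   0 159] [159 159 159]
top0 off [ 12  82 143] [ 97 115 143]
top0 bench [ 12  48 171] [139 152 171]
side0 pale1 [ 18  97 194] [120 164 194]
side0 pale2 [ 18  98 187] [115 158 187]
side0 mid [ 13 130 163] [ 80 115 163]
side0 dark [ 10 119  94] [50 64 94]
side0 bar [120   2 169] [169 168 168]
side0 off [ 12  81 154] [105 125 154]
```

```bash
cat >> h.py <<'E'
TH=-0.0875;OR=np.array([.5757,.2140]);RP=np.array([[np.cos(TH),-np.sin(TH)],[np.sin(TH),np.cos(TH)]])
def toP(w): return RP.T@(np.asarray(w)[:2]-OR)
def toW(p): return RP@np.asarray(p)+OR
def up(d,k=6): return cv2.resize(d["image"],None,fx=k,fy=k,interpolation=cv2.INTER_CUBIC)
def topface(d,seed,z,tol=18,k=6,r=40):
    """flood region round seed in upscaled picture -> rect centre, sizes, yaw(long axis) on plane z"""
    im=up(d,k);u,v=int((seed[0]+.5)*k),int((seed[1]+.5)*k)
    m=np.zeros((im.shape[0]+2,im.shape[1]+2),np.uint8)
    cv2.floodFill(im,m,(u,v),0,(tol,)*3,(tol,)*3,4|cv2.FLOODFILL_FIXED_RANGE|cv2.FLOODFILL_MASK_ONLY|(255<<8))
    m=m[1:-1,1:-1];m=cv2.morphologyEx(m,cv2.MORPH_OPEN,np.ones((5,5)));
    c=max(cv2.findContours(m,0,2)[0],key=cv2.contourArea)
    c=cv2.convexHull(c)[:,0]
    P=np.array([onz(d,(x+.5)/k-.5,(y+.5)/k-.5,z)[:2] for x,y in c]).astype(np.float32)
    (cx,cy),(w,h),a=cv2.minAreaRect(P*1000)
    if w<h: w,h,a=h,w,a+90
    a=(a+90)%180-90
    return np.array([cx,cy]).round(1),round(w,1),round(h,1),round(a,1)
E
python3 - <<'E'
from h import *
t=viewer.get_image("top");s=viewer.get_image("side")
for k,p,q,z in[("pale1",(302,186),(209,172),.05),("pale2",(342,183),(177,149),.05),("mid",(294,209),(237,162),.05),("dark",(336,206),(202,138),.05),("pink",(298,235),(258,147),.05),("bar",(345,239),(227,130),.016),("off",(223,196),(282,228),.036)]:
    for tol in (25,35): print(k,tol,*topface(t,p,z,tol),"| side",*topface(s,q,z,tol))
# stop face & wall face at z .064
for nm,pp in [("stop",[(435,240),(413,380)]),("wall",[(511,247),(499,352)])]:
    print(nm,[toP(onz(t,105+a/4,120+b/4,.064)).round(4) for a,b in pp])
print("fence",[onz(t,250+a/4.5,130+b/4.5,.066).round(3) for a,b in[(25,50),(47,50),(15,560),(37,560)]])
print("post P",toP([.4817,.1282]))
E
```

```text
pale1 25 [531.9 -92. ] 435.9 274.1 -19.7 | side [619.3 -74.8] 268.5 192.3 -72.6
pale1 35 [688.3 109.7] 807.0 753.0 76.3 | side [ 616.3 -122.1] 410.1 309.8 -0.0
pale2 25 [563.2 -85.2] 433.7 303.5 -20.6 | side [655.7 -20.8] 237.9 106.2 -29.4
pale2 35 [688.3 109.7] 807.0 752.7 76.3 | side [620.7 -81.8] 319.4 265.5 -28.5
mid 25 [531.2 -72.3] 57.2 26.1 -74.0 | side [530.7 -75.4] 57.5 25.2 -72.1
mid 35 [531.7 -73.1] 60.0 27.0 -73.8 | side [530.5 -75.1] 59.9 26.8 -71.5
dark 25 [ 548. -216.] 58.3 25.0 -89.0 | side [ 547.8 -215.9] 60.5 27.0 -85.8
dark 35 [ 548.1 -216. ] 59.3 26.9 -89.6 | side [ 557.6 -199.6] 102.9 76.6 35.4
pink 25 [448.2 -88.3] 64.0 23.2 84.9 | side [447. -88.] 59.0 23.7 83.3
pink 35 [598.5 271.8] 499.0 458.4 -89.8 | side [445.5 -88.9] 61.6 26.9 83.2
bar 25 [ 547.9 -233.2] 247.9 172.5 -0.7 | side [ 462.9 -252.9] 309.3 153.3 -44.0
bar 35 [753.9 281.2] 774.9 515.5 0.6 | side [558.  111.2] 892.3 548.3 76.7
off 25 [568.4 158.3] 55.1 25.8 -5.9 | side [569.1 155.1] 49.4 26.0 -6.3
off 35 [568.3 158.3] 57.5 27.1 -5.8 | side [637.5 113.7] 385.5 72.4 0.4
stop [array([ 0.0401, -0.0221]), array([-0.0726, -0.0204])]
wall [array([ 0.0415, -0.0827]), array([-0.043 , -0.0841])]
fence [array([0.746, 0.059, 0.066]), array([0.747, 0.044, 0.066]), array([0.385, 0.056, 0.066]), array([0.385, 0.041, 0.066])]
post P [-0.08614246 -0.09368626]
```

```bash
cat >> h.py <<'E'
def hsvface(d,roi,lo,hi,z,k=6,show=None):
    """roi u0,v0,u1,v1"""
    u0,v0,u1,v1=roi;c0=d["image"][v0:v1,u0:u1];im=cv2.resize(c0,None,fx=k,fy=k,interpolation=cv2.INTER_CUBIC)
    m=cv2.inRange(cv2.cvtColor(im,cv2.COLOR_BGR2HSV),np.array(lo),np.array(hi))
    m=cv2.morphologyEx(m,cv2.MORPH_OPEN,np.ones((5,5)))
    c=max(cv2.findContours(m,0,2)[0],key=cv2.contourArea);c=cv2.convexHull(c)[:,0]
    P=np.array([onz(d,u0+(x+.5)/k-.5,v0+(y+.5)/k-.5,z)[:2] for x,y in c]).astype(np.float32)
    (cx,cy),(w,h),a=cv2.minAreaRect(P*1000)
    if w<h: w,h,a=h,w,a+90
    return np.array([cx,cy]).round(1),round(w,1),round(h,1),round((a+90)%180-90,1)
E
python3 - <<'E'
from h import *
t=viewer.get_image("top");s=viewer.get_image("side")
for sm in (65,75):
    print("pale1",hsvface(t,(288,174,318,196),(14,sm,140),(24,255,255),.05),hsvface(s,(192,160,225,185),(14,sm,155),(24,255,255),.05))
    print("pale2",hsvface(t,(330,172,356,194),(14,sm,140),(24,255,255),.05),hsvface(s,(162,137,192,162),(14,sm,155),(24,255,255),.05))
print("bar",hsvface(t,(320,228,368,252),(0,0,115),(179,22,255),.016),hsvface(s,(210,110,246,148),(0,0,115),(179,22,255),.016))
E
```

```text
pale1 (array([608.2, -95.7]), 59.1, 25.5, -76.9) (array([606.5, -99.2]), 61.5, 25.8, -76.5)
pale2 (array([ 623.1, -228.1]), 58.7, 29.2, -82.2) (array([ 621.6, -230.8]), 60.2, 29.1, -83.2)
pale1 (array([607.4, -95.5]), 58.2, 23.6, -76.4) (array([606.8, -98.6]), 58.9, 23.9, -76.7)
pale2 (array([ 622.4, -227.7]), 57.7, 28.1, -82.9) (array([ 622. , -230.3]), 58.0, 28.2, -83.2)
bar (array([ 442.4, -234.7]), 129.8, 29.0, 84.4) (array([ 442.9, -238.1]), 133.3, 30.4, 85.1)
```

>>> drive_tool:
  increments: [0.02,-0.05,0,0,0,0.03,0.04,-0.1,0,0,0,0.06,0.06,-0.15,0,0,0,0.1,0.085,-0.2,0,0,0,0.13,0.105,-0.25,0,0,0,0.17,0.13,-0.3,0,0,0,0.2,0.15,-0.35,0,0,0,0.23,0.17,-0.4,0,0,0,0.27,0.19,-0.45,0,0,0,0.3,0.208,-0.489,0,0,0,0.33]
  grip: 0.0
  squeeze: 80

```text
time_s: 1.65
ee_pos: [0.4824, 0.1257, 0.2317]
tool_rot: [0.707, 0.031, 0.706, -0.031]
contact_force: [0.0, 0.2, 0.6]
gripper_width: 0.501
```

>>> drive_tool:
  increments: [0,0,-0.03,0,0,0,0,0,-0.05,0,0,0,0,0,-0.05,0,0,0,0,0,-0.05,0,0,0]

```text
time_s: 2.15
ee_pos: [0.4822, 0.1281, 0.1821]
tool_rot: [0.707, 0.031, 0.706, -0.031]
contact_force: [0.3, 0.3, 1.1]
gripper_width: 0.499
```

```bash
cat > look.py <<'E'
import sys
from h import *
n=sys.argv[1];u0,v0,u1,v1=map(int,sys.argv[3:7]);d=viewer.get_image(n)
c=d["image"][v0:v1,u0:u1];k=min(640/c.shape[1],560/c.shape[0])
cv2.imwrite(f"pics/{sys.argv[2]}.png",cv2.resize(c,None,fx=k,fy=k,interpolation=cv2.INTER_CUBIC));print("k",k)
s=env.get_state();print(s["time_s"],s["ee_pos"].round(4),s["contact_force"].round(1),round(s["gripper_width"],3),s["joint_pos"].round(2));R=Rq(s["tool_rot"]).as_matrix();print("phi",np.degrees(np.arctan2(R[1,1],R[0,1])),R[:,0].round(3))
E
python3 look.py side s1 220 130 400 320; python3 look.py top t1 105 120 260 265
```

```text
k 2.9473684210526314
2.2 [0.4824 0.1282 0.1822] [0.2 0.1 0.6] 0.5 [-0.66  0.2   0.3   2.06 -0.07  0.9   1.17]
phi 84.97879852034497 [ 0.001  0.001 -1.   ]
k 3.8620689655172415
2.25 [0.4823 0.1282 0.1822] [-0.2  0.4  0. ] 0.499 [-0.66  0.2   0.3   2.06 -0.07  0.89  1.17]
phi 84.97952076802461 [ 0.001  0.001 -1.   ]
```

View pics/s1.png

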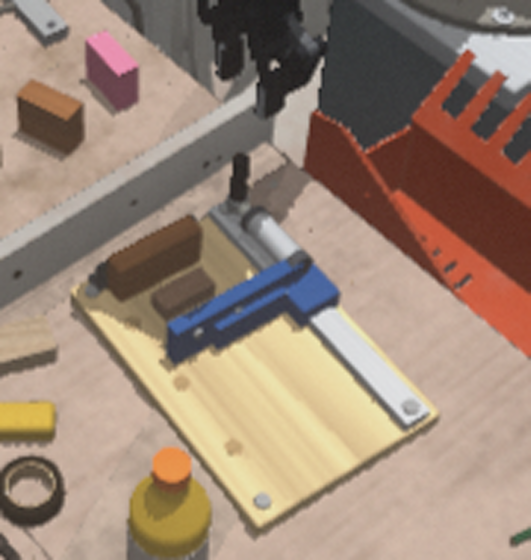

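View pics/t1.png

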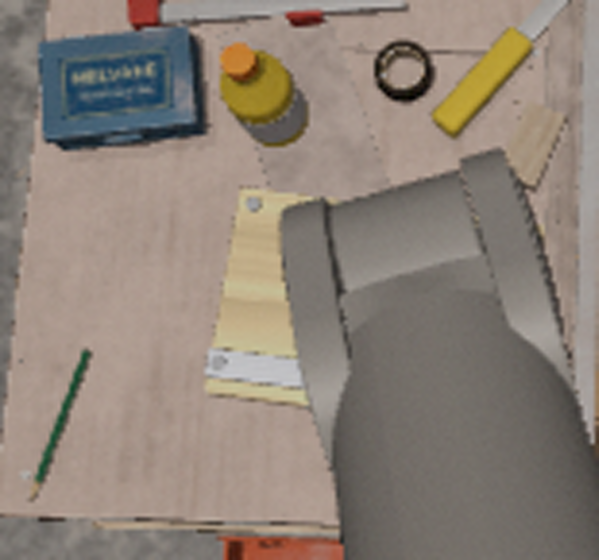

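>>> drive_tool:
  increments: [0,0,-0.05,0,0,0,0,0,-0.09,0,0,0,0,0,-0.102,0,0,0,0,0,-0.102,0,0,0]

```text
time_s: 2.75
ee_pos: [0.4821, 0.128, 0.0797]
tool_rot: [0.706, 0.031, 0.706, -0.031]
contact_force: [-0.4, 0.2, 0.3]
gripper_width: 0.499
```

>>> drive_tool:
  increments: [0,0,0,0,0,0,0,0,0,0,0,0,0,0,0,0,0,0,0,0,0,0,0,0,0,0,0,0,0,0,0,0,0,0,0,0]
  grip: -1
  squeeze: 60

```text
time_s: 3.5
ee_pos: [0.4828, 0.1284, 0.0808]
tool_rot: [0.707, 0.032, 0.706, -0.031]
contact_force: [-2.4, 0.4, 9.5]
gripper_width: 0.153
```

```bash
python3 look.py side s2 220 130 400 320
```

```text
k 2.9473684210526314
3.55 [0.4827 0.1284 0.0808] [-3.3  0.2 10.3] 0.158 [-0.62  0.35  0.27  2.14 -0.15  0.67  1.24]
phi 84.97300241330936 [ 0.002  0.001 -1.   ]
```

View pics/s2.png

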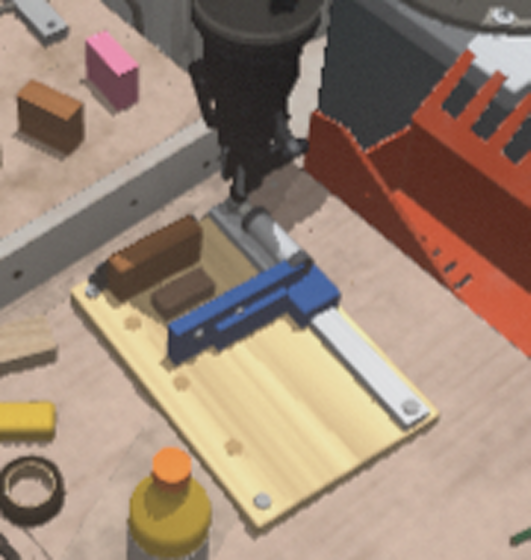

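>>> drive_tool:
  increments: [0.001,0.012,0.001,0,0,0,0.0028,0.032,0.001,0,0,0,0.0045,0.052,0.001,0,0,0,0.0063,0.072,0.001,0,0,0,0.008,0.092,0.001,0,0,0,0.0094,0.107,0.001,0,0,0,0.0098,0.112,0.001,0,0,0,0.0098,0.112,0.001,0,0,0]

```text
time_s: 4.55
ee_pos: [0.4936, 0.2401, 0.0811]
tool_rot: [0.708, 0.031, 0.705, -0.031]
contact_force: [12.6, 0.0, -12.4]
gripper_width: 0.154
```

```bash
python3 look.py side s3 220 130 400 320
```

```text
k 2.9473684210526314
4.6 [0.4935 0.24   0.0811] [ 12.2  -1.6 -14.4] 0.156 [-0.77  0.42  0.25  2.03 -0.15  0.71  1.05]
phi 84.95063574743754 [ 0.004  0.001 -1.   ]
```

View pics/s3.png

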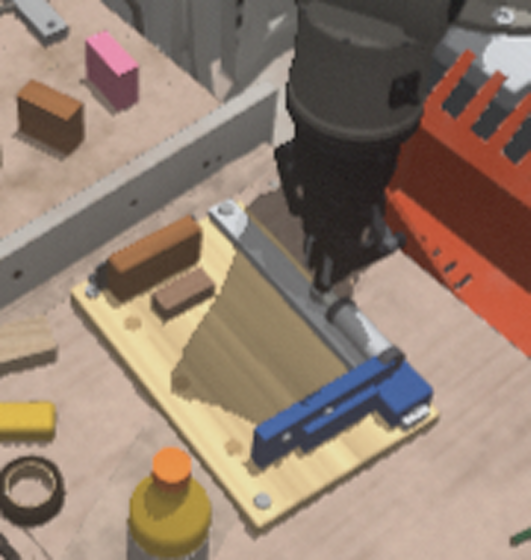

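>>> drive_tool:
  increments: [0,0,0,0,0,0,0,0,0,0,0,0,0,0,0.03,0,0,0,0,0,0.08,0,0,0]
  grip: 0.1

```text
time_s: 5.1
ee_pos: [0.4907, 0.2395, 0.1604]
tool_rot: [0.706, 0.03, 0.707, -0.032]
contact_force: [-0.1, 0.3, 0.4]
gripper_width: 0.55
```

>>> drive_tool:
  increments: [0.008,-0.008,0,0,0,-0.17,0.016,-0.016,0,0,0,-0.34,0.024,-0.025,0,0,0,-0.51,0.032,-0.033,0,0,0,-0.68,0.04,-0.041,0,0,0,-0.85,0.048,-0.05,0,0,0,-1.02,0.056,-0.06,0,0,0,-1.19,0.064,-0.07,0,0,0,-1.36,0.0765,-0.083,0,0,0,-1.53,0.0765,-0.083,0,0,0,-1.58]
  grip: 0.6

```text
time_s: 6.35
ee_pos: [0.5688, 0.156, 0.1607]
tool_rot: [0.474, 0.525, 0.474, -0.525]
contact_force: [0.2, -0.1, 0.1]
gripper_width: 0.803
```

```bash
python3 look.py side s4 200 100 400 320
```

```text
k 2.5454545454545454
6.4 [0.5684 0.1566 0.1605] [-0.5  0.3 -0.2] 0.802 [-0.88  0.42  0.65  1.9  -0.32  0.92 -0.18]
phi -5.86542983986456 [ 0.  0. -1.]
```

View pics/s4.png

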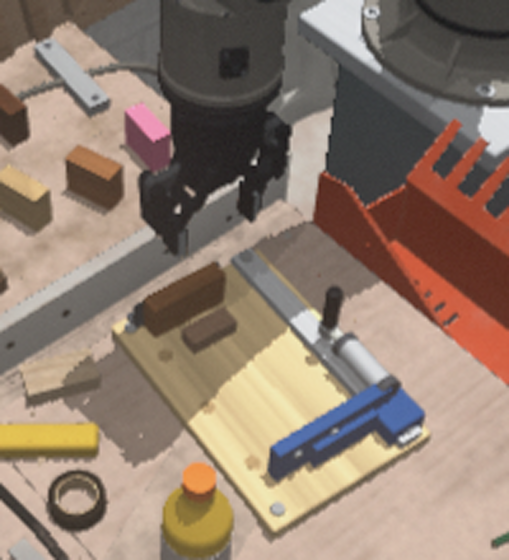

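>>> drive_tool:
  increments: [0,0,-0.04,0,0,0,0,0,-0.09,0,0,0,0,0,-0.125,0,0,0,0,0,-0.138,0,0,0,0,0,-0.138,0,0,0]

```text
time_s: 7.02
ee_pos: [0.5682, 0.1569, 0.0225]
tool_rot: [-0.475, -0.523, -0.475, 0.524]
contact_force: [0.9, 0.1, 1.2]
gripper_width: 0.802
```

>>> drive_tool:
  increments: [0,0,0,0,0,0,0,0,0,0,0,0,0,0,0,0,0,0,0,0,0,0,0,0,0,0,0,0,0,0]
  grip: -1
  squeeze: 50

```text
time_s: 7.65
ee_pos: [0.5691, 0.1572, 0.0241]
tool_rot: [0.475, 0.524, 0.475, -0.523]
contact_force: [-1.5, -1.6, 6.9]
gripper_width: 0.567
```

>>> drive_tool:
  increments: [0,0,0.02,0,0,0,0,0,0.06,0,0,0,0,0,0.1,0,0,0]

```text
time_s: 8.02
ee_pos: [0.5684, 0.1568, 0.1253]
tool_rot: [0.475, 0.524, 0.475, -0.523]
contact_force: [0.5, 1.1, 0.3]
gripper_width: 0.567
```

```bash
python3 look.py side s5 200 100 400 320
```

```text
k 2.5454545454545454
8.075 [0.5707 0.157  0.13  ] [3.9 0.5 5.9] 0.568 [-0.86  0.47  0.63  1.92 -0.36  0.86 -0.15]
phi -5.62204139700135 [ 0.006  0.003 -1.   ]
```

View pics/s5.png

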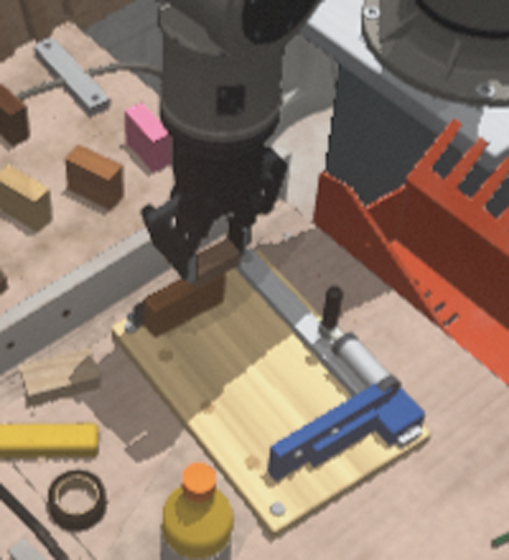

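>>> drive_tool:
  increments: [0.004,0.04,0.02,0,0,0,0.01,0.09,0.02,0,0,0,0.016,0.14,0.02,0,0,0,0.022,0.19,0.02,0,0,0,0.028,0.24,0.02,0,0,0,0.032,0.273,0.01,0,0,0,0.032,0.273,-0.04,0,0,0,0.032,0.273,-0.09,0,0,0,0.032,0.273,-0.114,0,0,0,0.032,0.273,-0.114,0,0,0]

```text
time_s: 9.32
ee_pos: [0.6, 0.4297, 0.0083]
tool_rot: [-0.475, -0.523, -0.475, 0.524]
contact_force: [0.1, -0.1, 1.1]
gripper_width: 0.569
```

>>> drive_tool:
  increments: [0,0,0,0,0,0,0,0,0,0,0,0,0,0,0.03,0,0,0,0,0,0.09,0,0,0,0,0,0.14,0,0,0]
  grip: 0.6

```text
time_s: 9.95
ee_pos: [0.6007, 0.4299, 0.1518]
tool_rot: [0.475, 0.524, 0.475, -0.523]
contact_force: [0.6, 0.5, 0.3]
gripper_width: 0.804
```

```bash
python3 look.py top t6 105 120 375 265;python3 look.py side s6 130 90 400 320
```

```text
k 2.3703703703703702
10.0 [0.6032 0.4311 0.1588] [2.8 1.6 6.7] 0.8 [-1.09  0.66  0.59  1.53 -0.4   1.06 -0.5 ]
phi -5.599468094169888 [ 0.007  0.006 -1.   ]
k 2.3703703703703702
10.05 [0.6031 0.4311 0.156 ] [0.4 0.7 0.4] 0.805 [-1.09  0.66  0.59  1.54 -0.41  1.06 -0.49]
phi -5.587067709125492 [ 0.007  0.006 -1.   ]
```

View pics/t6.png

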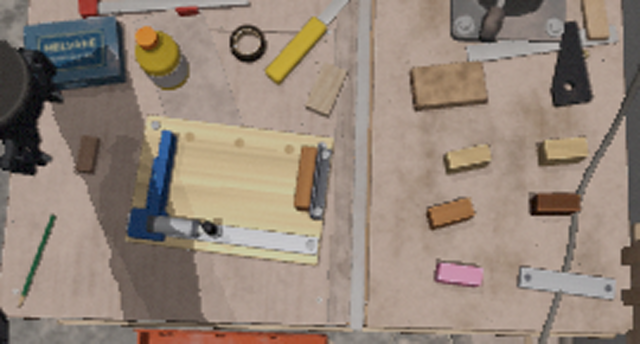

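View pics/s6.png

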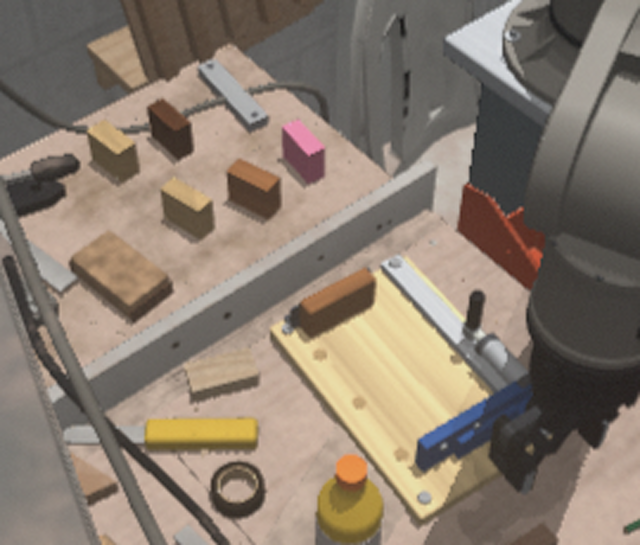

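```bash
python3 - <<'E'
from h import *
t=viewer.get_image("top");s=viewer.get_image("side")
for sm in(60,66,75): print(hsvface(t,(155,160,250,238),(15,sm,100),(30,255,255),.018),hsvface(s,(240,190,375,320),(15,sm,60),(30,255,255),.018))
print("mid wall",topface(t,(105+305/2.37,120+180/2.37),.064,25))
print("wallside",topface(s,(130+340/2.37,90+295/2.37),.064,20))
print("P of top wall")
E
```

```text
(array([578.3, 227.7]), 268.2, 142.6, 84.3) (array([579.3, 228.1]), 271.8, 151.3, 84.6)
(array([577.5, 222.8]), 257.9, 141.3, 84.8) (array([579.2, 228. ]), 270.5, 150.1, 84.5)
(array([602. , 214.6]), 196.7, 60.7, 86.6) (array([579.3, 227.9]), 268.4, 148.1, 84.5)
mid wall (array([571.2, 125.1]), 80.7, 20.6, -5.3)
wallside (array([573.2, 129. ]), 81.2, 17.9, -13.5)
P of top wall
```

>>> drive_tool:
  increments: [0,-0.05,0,0,0,-0.05,0.002,-0.11,0.005,0,0,-0.18,0.004,-0.17,0.005,0,0,-0.33,0.007,-0.23,0.005,0,0,-0.48,0.01,-0.29,0.005,0,0,-0.63,0.012,-0.35,0.005,0,0,-0.78,0.014,-0.41,0.005,0,0,-0.93,0.016,-0.47,0.005,0,0,-1.08,0.018,-0.53,0.005,0,0,-1.2,0.02,-0.59,0.005,0,0,-1.3]
  grip: 0.8

```text
time_s: 11.4
ee_pos: [0.6196, -0.1616, 0.1525]
tool_rot: [-0.06, -0.704, -0.06, 0.705]
contact_force: [0.8, -0.3, -0.1]
gripper_width: 0.902
```

>>> drive_tool:
  increments: [0.0,-0.04,0,0,0,-0.03,0.002,-0.069,-0.01,0,0,-0.05,0.002,-0.069,-0.03,0,0,-0.05,0.002,-0.069,-0.03,0,0,-0.05]

```text
time_s: 11.9
ee_pos: [0.6211, -0.2279, 0.1211]
tool_rot: [-0.043, -0.705, -0.044, 0.707]
contact_force: [0.7, 0.4, 0.7]
gripper_width: 0.902
```

```bash
sed -i 's/^TH=.*OR=np.array(\[.5757,.2140\])/TH=-0.095;OR=np.array([.577,.2137])/' h.py; grep ^TH h.py; python3 look.py side s7 130 70 330 270; python3 -c "
from h import *
for y in(-.063,-.033,-.005,.022): print(y,toW([0,y]).round(4))
d=viewer.get_image('top')
print('bar',hsvface(d,(320,228,368,252),(0,0,115),(179,22,255),.016))"
```

```text
TH=-0.095;OR=np.array([.577,.2137]);RP=np.array([[np.cos(TH),-np.sin(TH)],[np.sin(TH),np.cos(TH)]])
k 2.8
11.95 [ 0.6217 -0.2279  0.1222] [0.1 0.1 0.6] 0.903 [-0.35  0.7   0.9   1.76 -0.64  1.   -0.65]
phi -82.85809588603044 [-0.002  0.001 -1.   ]
-0.063 [0.571 0.151]
-0.033 [0.5739 0.1808]
-0.005 [0.5765 0.2087]
0.022 [0.5791 0.2356]
bar (array([ 437.7, -276.8]), 44.9, 28.6, 85.6)
```

View pics/s7.png

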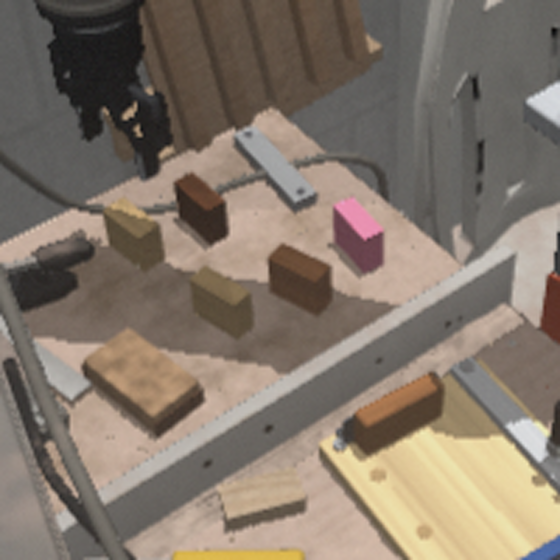

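```bash
python3 - <<'E'
from h import *
t=viewer.get_image("top");s=viewer.get_image("side")
# side cable polyline from s7
sp=np.array([(0,150),(50,195),(100,208),(170,208),(230,190),(290,165),(340,155),(375,168),(385,195)])/2.8+[130,70]
# top cable polyline (orig px)
tp=np.array([(397,60),(392,100),(378,150),(352,200),(342,240),(330,275)],float)
for p in tp:
    for z in(0,.05,.1,.15,.2,.3,.4):
        w=onz(t,*p,z);q=proj(s,w)
        # distance to side polyline
        dd=min(np.linalg.norm(q-(a+(b-a)*np.clip(np.dot(q-a,b-a)/np.dot(b-a,b-a),0,1))) for a,b in zip(sp[:-1],sp[1:]))
        if dd<6: print(p,z,w.round(3),dd.round(1))
E
```

```text
[352. 200.] 0 [ 0.573 -0.268  0.   ] 1.0
[342. 240.] 0 [ 0.44  -0.232  0.   ] 1.5
```

>>> drive_tool:
  increments: [0,0,-0.05,0,0,0,0,0,-0.09,0,0,0,0,0,-0.11,0,0,0,0,0,-0.11,0,0,0]

```text
time_s: 12.6
ee_pos: [0.622, -0.2288, 0.013]
tool_rot: [-0.044, -0.705, -0.044, 0.706]
contact_force: [-0.7, 0.0, -0.4]
gripper_width: 0.897
```

>>> drive_tool:
  increments: [0,0,0,0,0,0,0,0,0,0,0,0,0,0,0,0,0,0,0,0,0,0,0,0]
  grip: -1
  squeeze: 60

```text
time_s: 13.1
ee_pos: [0.6233, -0.2296, 0.0152]
tool_rot: [0.044, 0.707, 0.044, -0.705]
contact_force: [0.0, 0.6, 8.5]
gripper_width: 0.673
```

>>> drive_tool:
  increments: [0,0,0.03,0,0,0,0,0,0.08,0,0,0,0,0,0.13,0,0,0]

```text
time_s: 13.48
ee_pos: [0.6222, -0.2292, 0.1457]
tool_rot: [0.044, 0.706, 0.044, -0.705]
contact_force: [0.9, -0.5, 0.1]
gripper_width: 0.67
```

```bash
python3 look.py side s8 130 70 330 270
```

```text
k 2.8
13.525 [ 0.6243 -0.231   0.1522] [ 3.6 -2.5  7.3] 0.674 [-0.37  0.67  0.93  1.74 -0.61  1.04 -0.67]
phi -82.96872985919816 [ 0.007 -0.002 -1.   ]
```

View pics/s8.png

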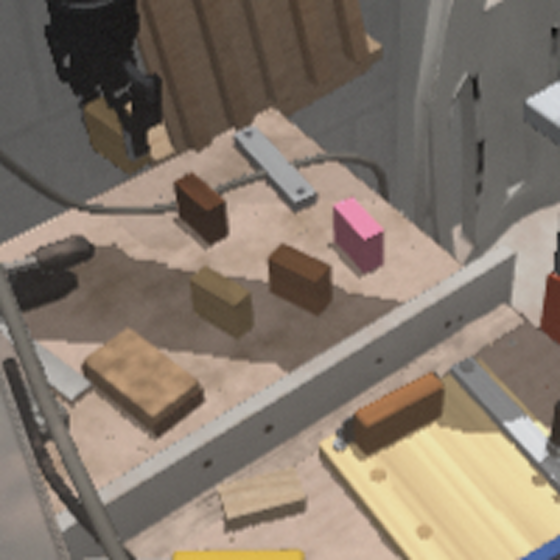

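>>> drive_tool:
  increments: [-0.004,0.03,0.01,0,0,0.15,-0.01,0.075,0.02,0,0,0.3,-0.016,0.12,0.02,0,0,0.45,-0.022,0.165,0.02,0,0,0.6,-0.028,0.21,0.02,0,0,0.75,-0.034,0.255,0.02,0,0,0.9,-0.04,0.3,0.02,0,0,1.05,-0.046,0.345,0.02,0,0,1.2,-0.051,0.38,0.01,0,0,1.354,-0.051,0.38,0.0,0,0,1.354]

```text
time_s: 14.78
ee_pos: [0.571, 0.1541, 0.1438]
tool_rot: [0.478, 0.522, 0.478, -0.521]
contact_force: [1.0, 0.0, -2.3]
gripper_width: 0.667
```

>>> drive_tool:
  increments: [0,0,-0.03,0,0,0,0,0,-0.06,0,0,0,0,0,-0.07,0,0,0,0,0,-0.07,0,0,0]

```text
time_s: 15.28
ee_pos: [0.5714, 0.1502, 0.0736]
tool_rot: [-0.476, -0.523, -0.476, 0.523]
contact_force: [-0.3, -0.3, -0.4]
gripper_width: 0.667
```

```bash
python3 look.py side s9 200 120 400 320
```

```text
k 2.8
15.325 [0.5717 0.1505 0.0742] [ 0.3  0.9 -0.4] 0.668 [-0.8   0.54  0.57  1.95 -0.41  0.77 -0.09]
phi -5.395189057228429 [ 0.001  0.    -1.   ]
```

View pics/s9.png

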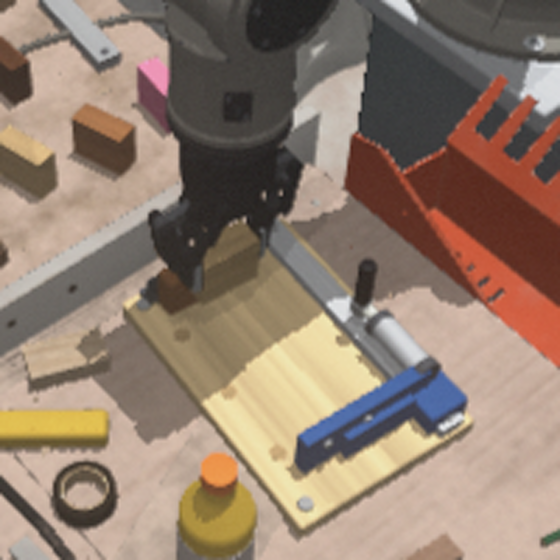

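>>> drive_tool:
  increments: [0,0,-0.02,0,0,0,0,0,-0.033,0,0,0,0,0,-0.04,0,0,0,0,0,-0.041,0,0,0,0,0,-0.041,0,0,0]

```text
time_s: 15.95
ee_pos: [0.5709, 0.1508, 0.0326]
tool_rot: [-0.476, -0.523, -0.476, 0.523]
contact_force: [-6.4, -1.2, 12.8]
gripper_width: 0.669
```

>>> drive_tool:
  increments: [0,0,0,0,0,0,0,0,0,0,0,0,0,0,0,0,0,0,0,0,0.03,0,0,0,0,0,0.08,0,0,0,0,0,0.13,0,0,0]
  grip: 0.7

```text
time_s: 16.7
ee_pos: [0.571, 0.1507, 0.1635]
tool_rot: [-0.476, -0.522, -0.476, 0.523]
contact_force: [0.5, -0.1, -0.4]
gripper_width: 0.851
```

```bash
python3 look.py side s10 200 120 400 320
```

```text
k 2.8
16.75 [0.5738 0.1508 0.1697] [5.6 0.4 7.8] 0.851 [-0.87  0.42  0.65  1.89 -0.31  0.93 -0.17]
phi -5.4012590034426475 [ 0.006  0.003 -1.   ]
```

View pics/s10.png

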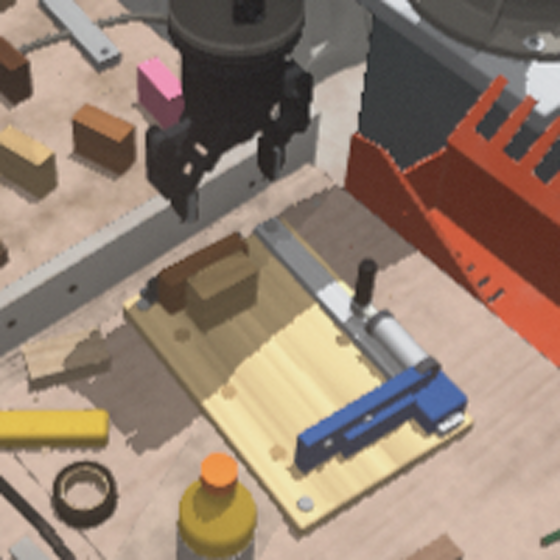

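>>> drive_tool:
  increments: [-0.006,-0.03,0,0,0,-0.15,-0.011,-0.06,0,0,0,-0.3,-0.017,-0.09,0,0,0,-0.45,-0.022,-0.12,0,0,0,-0.6,-0.028,-0.15,0,0,0,-0.75,-0.034,-0.18,0,0,0,-0.9,-0.038,-0.21,0,0,0,-1.05,-0.04,-0.225,0,0,0,-1.18,-0.04,-0.225,-0.05,0,0,-1.18,-0.04,-0.225,-0.06,0,0,-1.18]
  grip: 0.8

```text
time_s: 18.0
ee_pos: [0.5297, -0.0741, 0.1004]
tool_rot: [-0.105, -0.698, -0.105, 0.701]
contact_force: [0.6, -0.8, 1.3]
gripper_width: 0.901
```

```bash
python3 look.py side s11 130 70 330 270; python3 -c "
from h import *
d=viewer.get_image('side');s=env.get_state();p=s['ee_pos'];print(proj(d,p),proj(d,[p[0],p[1],.05]))"
```

```text
k 2.8
18.05 [ 0.53   -0.0742  0.1006] [-1.3  0.  -0.7] 0.899 [-0.68  0.52  0.9   2.07 -0.56  0.82 -0.71]
phi -72.9463265848152 [-0.003 -0.001 -1.   ]
[235.67311998 149.33880889] [236.43566    163.32908451]
```

View pics/s11.png

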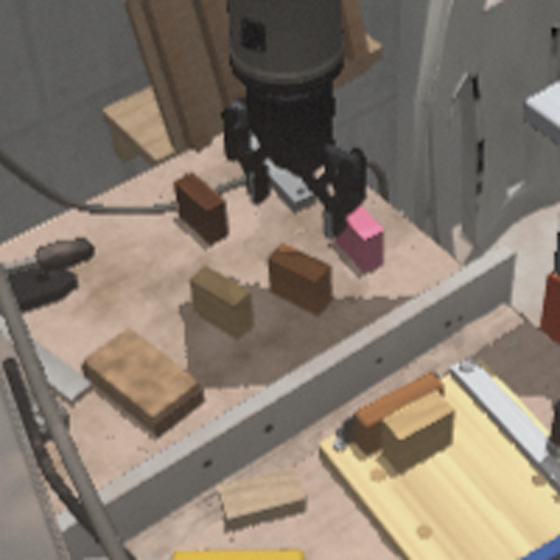

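>>> drive_tool:
  increments: [0,0,-0.05,0,0,0,0,0,-0.08,0,0,0,0,0,-0.09,0,0,0,0,0,-0.09,0,0,0]

```text
time_s: 18.6
ee_pos: [0.5318, -0.0742, 0.0133]
tool_rot: [0.105, 0.7, 0.105, -0.699]
contact_force: [-0.1, -0.1, -0.5]
gripper_width: 0.9
```

>>> drive_tool:
  increments: [0,0,0,0,0,0,0,0,0,0,0,0,0,0,0,0,0,0,0,0,0,0,0,0]
  grip: -1

```text
time_s: 19.1
ee_pos: [0.5321, -0.0741, 0.0139]
tool_rot: [0.105, 0.7, 0.105, -0.698]
contact_force: [-3.1, -0.2, 12.8]
gripper_width: 0.673
```

>>> drive_tool:
  increments: [0,0,0.04,0,0,0,0,0,0.09,0,0,0,0,0,0.14,0,0,0,0,0,0.145,0,0,0]

```text
time_s: 19.6
ee_pos: [0.5328, -0.0742, 0.1609]
tool_rot: [0.105, 0.701, 0.105, -0.697]
contact_force: [-0.6, 0.4, -0.9]
gripper_width: 0.671
```

>>> drive_tool:
  increments: [0.005,0.03,0,0,0,0.15,0.01,0.06,0,0,0,0.3,0.016,0.095,0,0,0,0.45,0.021,0.13,0,0,0,0.6,0.027,0.16,0,0,0,0.75,0.032,0.195,0,0,0,0.9,0.038,0.225,0,0,0,1.05,0.043,0.255,0,0,0,1.18,0.043,0.255,-0.04,0,0,1.18,0.043,0.255,-0.06,0,0,1.18]

```text
time_s: 20.85
ee_pos: [0.5731, 0.1808, 0.0956]
tool_rot: [-0.476, -0.522, -0.476, 0.523]
contact_force: [0.3, 0.2, -0.6]
gripper_width: 0.671
```

```bash
python3 look.py side s12 200 120 400 320
```

```text
k 2.8
20.9 [0.5724 0.1802 0.0938] [-2.5 -0.8 -3.7] 0.673 [-0.86  0.53  0.59  1.92 -0.39  0.82 -0.15]
phi -5.347109939206387 [-0.004 -0.002 -1.   ]
```

View pics/s12.png

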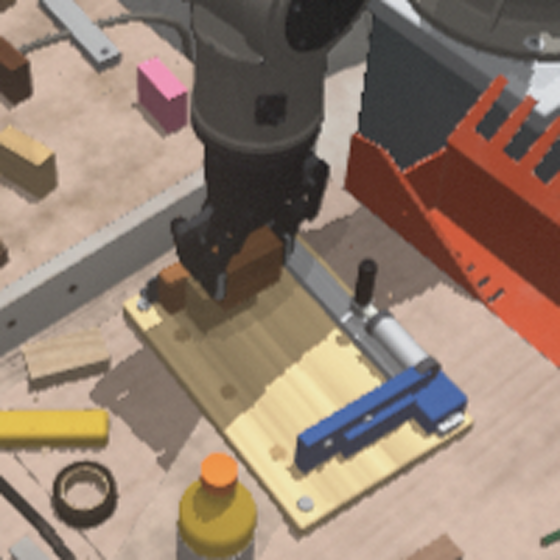

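>>> drive_tool:
  increments: [0,0.002,-0.015,0,0,0,0,0.002,-0.035,0,0,0,0,0.002,-0.05,0,0,0,0,0.002,-0.06,0,0,0,0,0.002,-0.062,0,0,0,0,0.002,-0.062,0,0,0]

```text
time_s: 21.65
ee_pos: [0.5744, 0.1829, 0.0355]
tool_rot: [0.476, 0.523, 0.476, -0.523]
contact_force: [1.1, -0.9, -1.6]
gripper_width: 0.67
```

>>> drive_tool:
  increments: [0,0,0,0,0,0,0,0,0,0,0,0,0,0,0,0,0,0,0,0,0.03,0,0,0,0,0,0.08,0,0,0,0,0,0.13,0,0,0]
  grip: 0.7

```text
time_s: 22.4
ee_pos: [0.574, 0.1827, 0.1667]
tool_rot: [-0.476, -0.523, -0.476, 0.523]
contact_force: [-0.1, 0.4, 0.3]
gripper_width: 0.849
```

```bash
python3 look.py side s13 200 120 400 320
```

```text
k 2.8
22.45 [0.5768 0.183  0.1729] [4.3 1.  7.4] 0.852 [-0.92  0.43  0.65  1.86 -0.32  0.95 -0.21]
phi -5.399307749094921 [ 0.006  0.003 -1.   ]
```

View pics/s13.png

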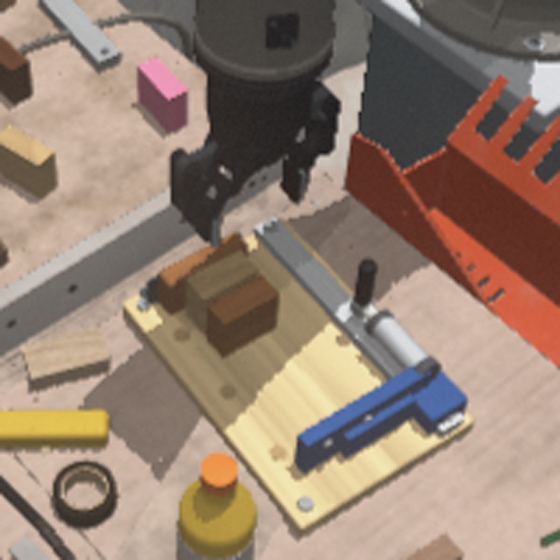

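>>> drive_tool:
  increments: [0.004,-0.035,0,0,0,-0.15,0.008,-0.07,0,0,0,-0.3,0.012,-0.105,0,0,0,-0.45,0.016,-0.14,0,0,0,-0.6,0.02,-0.175,0,0,0,-0.76,0.024,-0.21,0,0,0,-0.92,0.028,-0.245,0,0,0,-1.08,0.033,-0.28,0,0,0,-1.243,0.033,-0.28,-0.05,0,0,-1.243,0.033,-0.28,-0.06,0,0,-1.243]
  grip: 0.8

```text
time_s: 23.7
ee_pos: [0.6057, -0.0969, 0.1031]
tool_rot: [-0.082, -0.701, -0.083, 0.704]
contact_force: [0.1, -0.3, 0.8]
gripper_width: 0.9
```

```bash
python3 look.py side s14 130 70 330 270
```

```text
k 2.8
23.75 [ 0.606  -0.0967  0.1034] [ 0.2  0.5 -0.3] 0.899 [-0.58  0.64  0.89  1.89 -0.63  0.92 -0.72]
phi -76.53149007221903 [-0.003  0.    -1.   ]
```

View pics/s14.png

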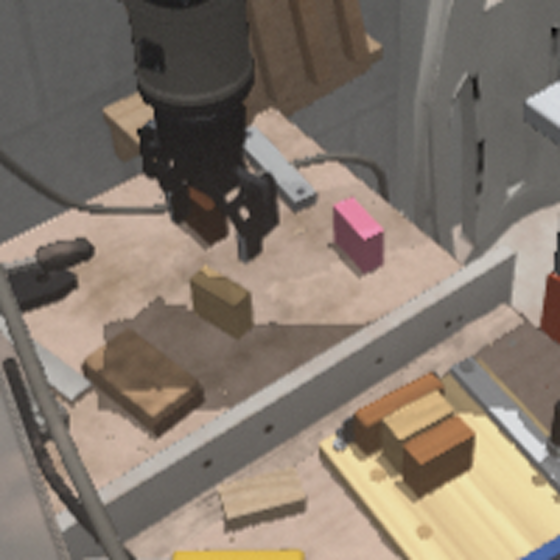

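>>> drive_tool:
  increments: [0,0,-0.05,0,0,0,0,0,-0.08,0,0,0,0,0,-0.092,0,0,0,0,0,-0.092,0,0,0]

```text
time_s: 24.25
ee_pos: [0.6076, -0.097, 0.0141]
tool_rot: [0.083, 0.702, 0.083, -0.702]
contact_force: [-0.0, -1.0, 1.0]
gripper_width: 0.901
```

>>> drive_tool:
  increments: [0,0,0,0,0,0,0,0,0,0,0,0,0,0,0,0,0,0,0,0,0,0,0,0]
  grip: -1

```text
time_s: 24.75
ee_pos: [0.6082, -0.0972, 0.0151]
tool_rot: [0.083, 0.703, 0.083, -0.701]
contact_force: [-2.1, 1.1, 8.9]
gripper_width: 0.671
```

>>> drive_tool:
  increments: [0,0,0.04,0,0,0,0,0,0.09,0,0,0,0,0,0.14,0,0,0,0,0,0.145,0,0,0]

```text
time_s: 25.25
ee_pos: [0.6089, -0.0976, 0.1626]
tool_rot: [0.083, 0.704, 0.083, -0.7]
contact_force: [-0.4, -0.4, -1.4]
gripper_width: 0.666
```

>>> drive_tool:
  increments: [-0.004,0.039,0,0,0,0.15,-0.008,0.078,0,0,0,0.3,-0.012,0.117,0,0,0,0.45,-0.016,0.156,0,0,0,0.6,-0.02,0.195,0,0,0,0.76,-0.024,0.235,0,0,0,0.92,-0.028,0.275,0,0,0,1.08,-0.03,0.309,0,0,0,1.243,-0.03,0.309,-0.04,0,0,1.243,-0.03,0.309,-0.06,0,0,1.243]

```text
time_s: 26.5
ee_pos: [0.5763, 0.2118, 0.0969]
tool_rot: [-0.476, -0.522, -0.476, 0.523]
contact_force: [0.8, 0.2, -0.2]
gripper_width: 0.668
```

```bash
python3 look.py side s15 200 120 400 320
```

```text
k 2.8
26.55 [0.5756 0.2111 0.095 ] [-2.3 -1.  -3.4] 0.669 [-0.9   0.55  0.59  1.89 -0.4   0.83 -0.19]
phi -5.361200615378395 [-0.003 -0.002 -1.   ]
```

View pics/s15.png

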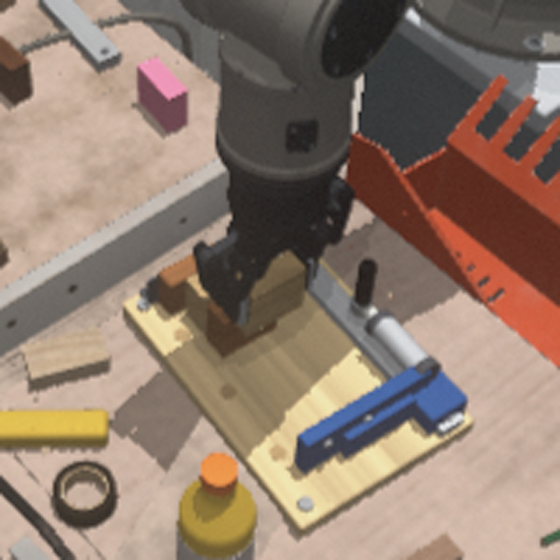

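>>> drive_tool:
  increments: [0,0,-0.015,0,0,0,0,0,-0.035,0,0,0,0,0,-0.05,0,0,0,0,0,-0.06,0,0,0,0,0,-0.065,0,0,0,0,0,-0.065,0,0,0]

```text
time_s: 27.3
ee_pos: [0.5775, 0.2118, 0.0335]
tool_rot: [0.476, 0.523, 0.476, -0.523]
contact_force: [-0.2, 0.2, 0.4]
gripper_width: 0.666
```

>>> drive_tool:
  increments: [0,0,0,0,0,0,0,0,0,0,0,0,0,0,0,0,0,0,0,0,0.03,0,0,0,0,0,0.08,0,0,0,0,0,0.13,0,0,0]
  grip: 0.7

```text
time_s: 28.05
ee_pos: [0.577, 0.2117, 0.1646]
tool_rot: [-0.476, -0.523, -0.476, 0.523]
contact_force: [0.9, -0.3, 0.6]
gripper_width: 0.851
```

>>> drive_tool:
  increments: [-0.003,-0.05,0,0,0,-0.15,-0.006,-0.1,0,0,0,-0.31,-0.01,-0.15,0,0,0,-0.47,-0.014,-0.2,0,0,0,-0.63,-0.018,-0.25,0,0,0,-0.79,-0.022,-0.3,0,0,0,-0.95,-0.025,-0.35,0,0,0,-1.11,-0.028,-0.4,0,0,0,-1.27,-0.029,-0.428,-0.02,0,0,-1.433,-0.029,-0.428,-0.06,0,0,-1.433]
  grip: 0.8

```text
time_s: 29.3
ee_pos: [0.5485, -0.219, 0.1037]
tool_rot: [0.014, 0.708, 0.013, -0.706]
contact_force: [0.8, 1.1, -0.6]
gripper_width: 0.896
```

```bash
python3 look.py side s16 130 70 350 290
```

```text
k 2.5454545454545454
29.35 [ 0.5462 -0.2163  0.0984] [-4.1  3.  -7.2] 0.897 [-0.42  0.64  0.94  1.95 -0.66  0.9  -0.66]
phi -87.54940515865276 [-0.004  0.    -1.   ]
```

View pics/s16.png

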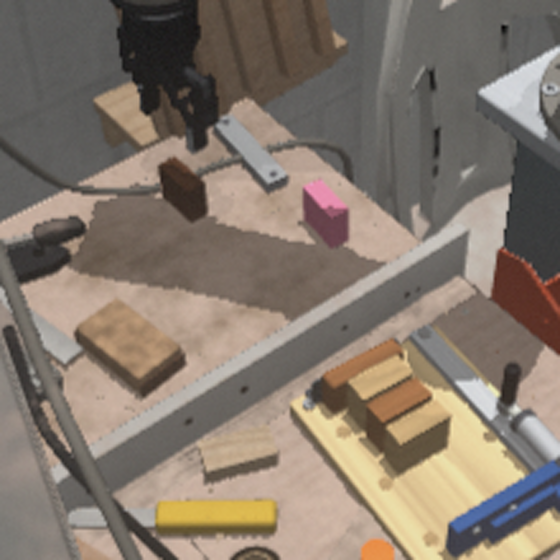

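>>> drive_tool:
  increments: [0,0,-0.05,0,0,0,0,0,-0.08,0,0,0,0,0,-0.091,0,0,0,0,0,-0.091,0,0,0]

```text
time_s: 29.85
ee_pos: [0.5483, -0.2161, 0.0128]
tool_rot: [-0.016, -0.707, -0.016, 0.707]
contact_force: [0.6, -0.3, -0.0]
gripper_width: 0.9
```

>>> drive_tool:
  increments: [0,0,0,0,0,0,0,0,0,0,0,0,0,0,0,0,0,0,0,0,0,0,0,0]
  grip: -1

```text
time_s: 30.35
ee_pos: [0.5491, -0.2163, 0.0139]
tool_rot: [0.016, 0.708, 0.016, -0.706]
contact_force: [-1.0, 0.3, 9.9]
gripper_width: 0.671
```

>>> drive_tool:
  increments: [0,0,0.04,0,0,0,0,0,0.09,0,0,0,0,0,0.14,0,0,0,0,0,0.145,0,0,0]

```text
time_s: 30.85
ee_pos: [0.5497, -0.2168, 0.1613]
tool_rot: [0.016, 0.709, 0.016, -0.705]
contact_force: [-0.7, -0.0, -1.9]
gripper_width: 0.669
```

>>> drive_tool:
  increments: [0.003,0.05,0,0,0,0.15,0.006,0.1,0,0,0,0.31,0.01,0.15,0,0,0,0.47,0.014,0.2,0,0,0,0.63,0.018,0.25,0,0,0,0.79,0.022,0.3,0,0,0,0.95,0.025,0.35,0,0,0,1.11,0.028,0.4,0,0,0,1.27,0.0315,0.455,0,0,0,1.433,0.0315,0.455,-0.04,0,0,1.433]

```text
time_s: 32.1
ee_pos: [0.5805, 0.245, 0.1186]
tool_rot: [0.478, 0.523, 0.479, -0.519]
contact_force: [0.2, -0.3, -1.8]
gripper_width: 0.672
```

>>> drive_tool:
  increments: [0,0,-0.02,0,0,0,0,0,-0.02,0,0,0]

```text
time_s: 32.35
ee_pos: [0.5789, 0.2375, 0.0962]
tool_rot: [-0.476, -0.522, -0.476, 0.524]
contact_force: [0.6, -0.3, -1.0]
gripper_width: 0.672
```

```bash
python3 look.py side s17 200 120 400 320
```

```text
k 2.8
32.4 [0.5798 0.2377 0.0975] [-0.  -0.4 -0.1] 0.67 [-0.94  0.57  0.6   1.85 -0.42  0.85 -0.22]
phi -5.433393510514843 [-0.001 -0.001 -1.   ]
```

View pics/s17.png

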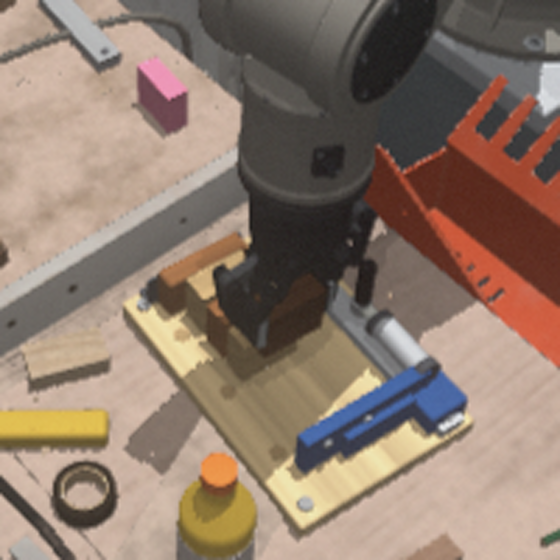

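>>> drive_tool:
  increments: [0,0.001,-0.015,0,0,0,0,0.001,-0.035,0,0,0,0,0.001,-0.05,0,0,0,0,0.001,-0.06,0,0,0,0,0.001,-0.0645,0,0,0,0,0.001,-0.0645,0,0,0]

```text
time_s: 33.15
ee_pos: [0.5799, 0.2398, 0.0327]
tool_rot: [0.476, 0.523, 0.476, -0.523]
contact_force: [0.2, 0.4, 0.1]
gripper_width: 0.668
```

>>> drive_tool:
  increments: [0,0,0,0,0,0,0,0,0,0,0,0,0,0,0,0,0,0,0,0,0.03,0,0,0,0,0,0.08,0,0,0,0,0,0.13,0,0,0]
  grip: 0.7

```text
time_s: 33.9
ee_pos: [0.5795, 0.2397, 0.1642]
tool_rot: [-0.476, -0.523, -0.476, 0.523]
contact_force: [0.5, 0.6, 0.6]
gripper_width: 0.852
```

>>> drive_tool:
  increments: [-0.01,0.04,0.02,0,0,0,-0.02,0.09,0.03,0,0,0,-0.03,0.14,0.03,0,0,0,-0.04,0.18,0.03,0,0,0]

```text
time_s: 34.4
ee_pos: [0.5388, 0.4222, 0.193]
tool_rot: [0.476, 0.523, 0.477, -0.522]
contact_force: [0.2, -0.5, -0.6]
gripper_width: 0.852
```

```bash
python3 look.py side s18 200 120 400 320; python3 look.py top t18 105 120 260 265; python3 look.py top t18b 250 130 375 260
```

```text
k 2.8
34.45 [0.5362 0.4282 0.1923] [-4.7  5.5 -0.3] 0.849 [-1.21  0.55  0.64  1.64 -0.36  1.07 -0.55]
phi -4.945629876845861 [-0.001  0.002 -1.   ]
k 3.8620689655172415
34.5 [0.537  0.4255 0.1921] [-0.9 -0.4 -0.6] 0.845 [-1.21  0.55  0.64  1.64 -0.36  1.07 -0.55]
phi -4.952598506847858 [-0.001  0.001 -1.   ]
k 4.3076923076923075
34.55 [0.5383 0.4225 0.1923] [-0.4 -0.6 -0.4] 0.851 [-1.2   0.55  0.64  1.65 -0.36  1.07 -0.55]
phi -5.101590317311213 [-0.001  0.    -1.   ]
```

View pics/s18.png

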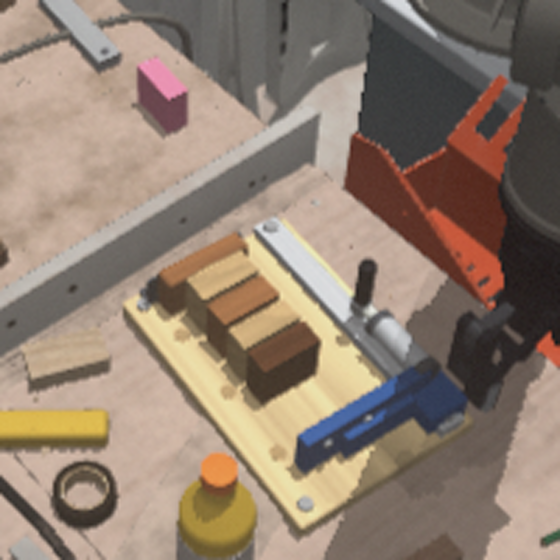

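View pics/t18.png

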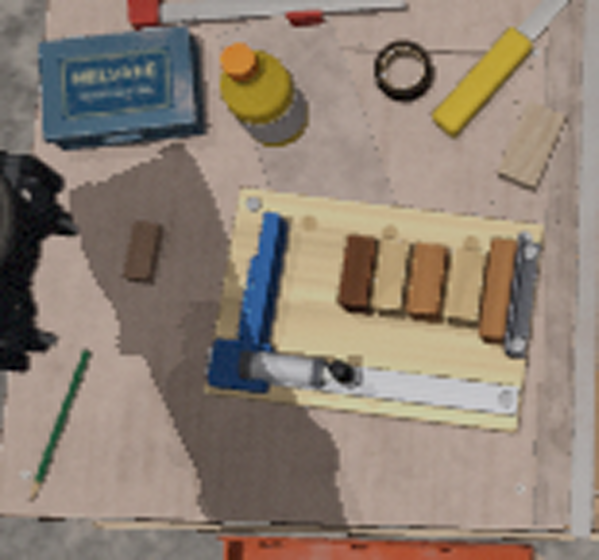

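View pics/t18b.png

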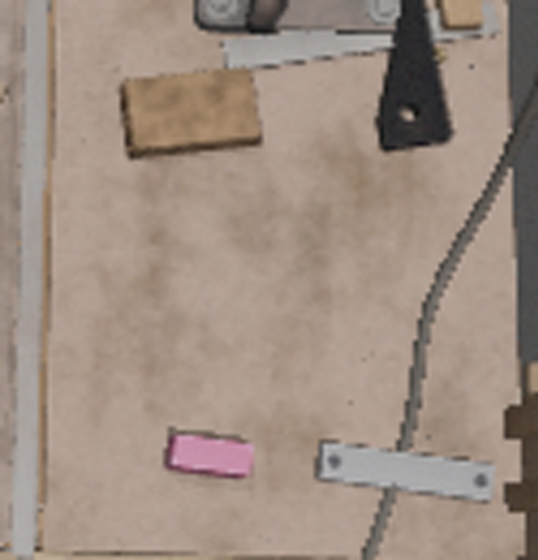

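>>> drive_tool:
  increments: [-0.005,-0.018,0,0,0,0.16,-0.01,-0.036,0,0,0,0.32,-0.014,-0.054,0,0,0,0.48,-0.019,-0.072,0,0,0,0.64,-0.024,-0.09,0,0,0,0.8,-0.028,-0.108,0,0,0,0.96,-0.033,-0.126,0,0,0,1.12,-0.038,-0.144,0,0,0,1.28,-0.042,-0.162,0,0,0,1.44,-0.047,-0.18,0,0,0,1.571]
  grip: 0.0

```text
time_s: 35.8
ee_pos: [0.4927, 0.238, 0.193]
tool_rot: [0.706, 0.032, 0.706, -0.032]
contact_force: [1.0, -0.4, -0.9]
gripper_width: 0.501
```

```bash
cat > tri.py <<'E'
from h import *
def tri(t,s,p,q):
    o1,r1=ray(t,*p);o2,r2=ray(s,*q)
    x=np.linalg.lstsq(np.stack([r1,-r2],1),o2-o1,rcond=None)[0]
    a=o1+r1*x[0];b=o2+r2*x[1];return (a+b)/2,np.linalg.norm(a-b)
t=viewer.get_image("top");s=viewer.get_image("side")
k=3.862
print("post",tri(t,s,(105+342/k,120+368/k),(200+368/2.8,120+265/2.8)))
im=cv2.imread("pics/t18.png")
# face of stop at z .064 (top view right edge of plate) and plies
for nm,(a,b) in dict(f1=(285,216),f2=(268,340)).items(): w=onz(t,105+a/k,120+b/k,.064);print(nm,toP(w).round(4))
for nm,(a,b) in dict(w1=(491,238),w2=(481,340)).items(): w=onz(t,105+a/k,120+b/k,.064);print(nm,toP(w).round(4))
for nm,(a,b) in dict(dark=(357,272),pale1=(392,276),mid=(428,279),pale2=(465,285)).items(): w=onz(t,105+a/k,120+b/k,.068);print(nm,toP(w).round(4))
E
python3 tri.py; python3 look.py side s19 200 120 400 320
```

```text
post (array([0.49350068, 0.23935002, 0.10606215]), np.float64(0.002647350836837236))
f1 [0.0383 0.0904]
f2 [-0.0651  0.0872]
w1 [ 0.041  -0.0802]
w2 [-0.0439 -0.0836]
dark [-0.0015  0.0238]
pale1 [-0.0013 -0.005 ]
mid [-0.0001 -0.0344]
pale2 [-0.0013 -0.0649]
k 2.8
35.95 [0.4929 0.2383 0.1931] [-0.1  0.7 -0.2] 0.501 [-0.86  0.27  0.35  1.95 -0.11  0.94  1.02]
phi 84.45214445276906 [ 0.  0. -1.]
```

View pics/s19.png

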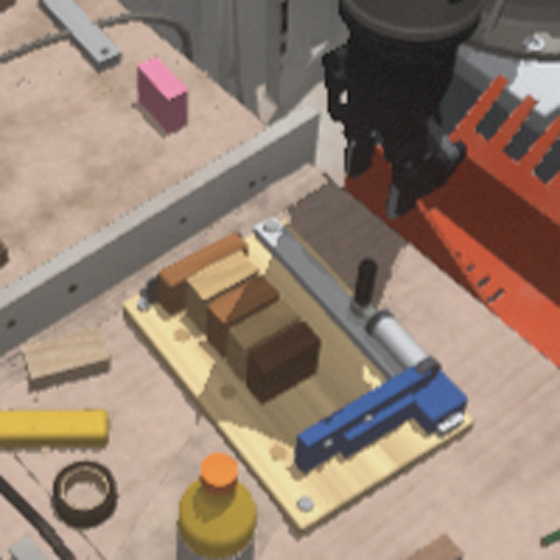

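```bash
python3 - <<'E'
from h import *
t=viewer.get_image("top");k=3.862
def P(a,b): return (105+a/k,120+b/k)
import sys
print("visible?",t["image"][int(P(428,279)[1]),int(P(428,279)[0])])
im=cv2.imread("pics/t18.png")
class D(dict):pass
# use saved crop t18 (same view, unobstructed): recreate full image
full=np.zeros((384,512,3),np.uint8);full[120:265,105:260]=cv2.resize(im,(155,145),interpolation=cv2.INTER_AREA)
d=dict(t);d["image"]=full
for n,p,z in [("wall",(497,290),.064),("mid",(428,279),.068),("pale1",(392,276),.068),("pale2",(465,285),.068),("dark",(357,272),.068)]:
    for tol in(20,28): print(n,tol,topface(d,P(*p),z,tol))
r=[int(x) for x in (*P(240,205),*P(290,345))]
print("blue",hsvface(d,tuple(r),(100,120,60),(130,255,255),.064))
print("guide",hsvface(d,tuple(int(x) for x in(*P(350,360),*P(520,415))),(0,0,150),(179,30,255),.03))
E
```

```text
visible? [ 48  79 117]
wall 20 (array([571.1, 125. ]), 79.8, 19.0, -5.6)
wall 28 (array([571., 125.]), 81.2, 20.1, -5.6)
mid 20 (array([575.7, 182.8]), 56.9, 24.3, -5.0)
mid 28 (array([570.2, 125.1]), 81.8, 20.5, -5.6)
pale1 20 (array([578.4, 150.6]), 69.1, 26.5, -4.6)
pale1 28 (array([717.7, 294.7]), 177.2, 154.2, 84.5)
pale2 20 (array([591.6, 275.1]), 62.8, 53.1, -16.8)
pale2 28 (array([629.2, 221.8]), 368.0, 327.6, 0.5)
dark 20 (array([579.9, 237.7]), 56.0, 25.0, -4.8)
dark 28 (array([579.6, 237.7]), 57.4, 26.1, -4.7)
blue (array([572.2, 318.3]), 109.3, 21.1, -5.7)
guide (array([488.1, 175.9]), 141.7, 25.3, 84.4)
```

>>> drive_tool:
  increments: [0.001,0,-0.05,0,0,0,0.001,0,-0.09,0,0,0,0.001,0,-0.113,0,0,0,0.001,0,-0.113,0,0,0]

```text
time_s: 36.5
ee_pos: [0.4929, 0.2398, 0.0784]
tool_rot: [0.706, 0.033, 0.707, -0.034]
contact_force: [0.3, -0.1, -0.3]
gripper_width: 0.504
```

>>> drive_tool:
  increments: [0,0,0,0,0,0,0,0,0,0,0,0,0,0,0,0,0,0,0,0,0,0,0,0,0,0,0,0,0,0,0,0,0,0,0,0]
  grip: -1
  squeeze: 70

```text
time_s: 37.25
ee_pos: [0.4943, 0.2405, 0.081]
tool_rot: [0.707, 0.033, 0.706, -0.032]
contact_force: [-2.4, 0.9, 8.6]
gripper_width: 0.148
```

>>> drive_tool:
  increments: [-0.001,-0.01,0,0,0,0,-0.002,-0.02,0,0,0,0,-0.003,-0.03,0,0,0,0,-0.004,-0.04,0,0,0,0,-0.0048,-0.048,0,0,0,0,-0.005,-0.051,0,0,0,0,-0.0054,-0.054,0,0,0,0,-0.0057,-0.057,0,0,0,0,-0.0057,-0.057,0,0,0,0]

```text
time_s: 38.38
ee_pos: [0.4888, 0.1837, 0.081]
tool_rot: [0.707, 0.034, 0.706, -0.032]
contact_force: [-0.1, 3.2, 6.8]
gripper_width: 0.152
```

```bash
python3 look.py side s20 220 140 380 300; python3 -c "
from cell import env
for i in range(4):
  print(env.get_state()['contact_force'].round(2))"
```

```text
k 3.5
38.425 [0.4888 0.1838 0.081 ] [-1.3  2.7  7.8] 0.151 [-0.74  0.39  0.32  2.09 -0.19  0.69  1.17]
phi 84.67735454113182 [ 0.002  0.002 -1.   ]
[-1.29  2.72  7.77]
[-1.29  2.72  7.77]
[-1.29  2.72  7.77]
[-1.29  2.72  7.77]
```

View pics/s20.png

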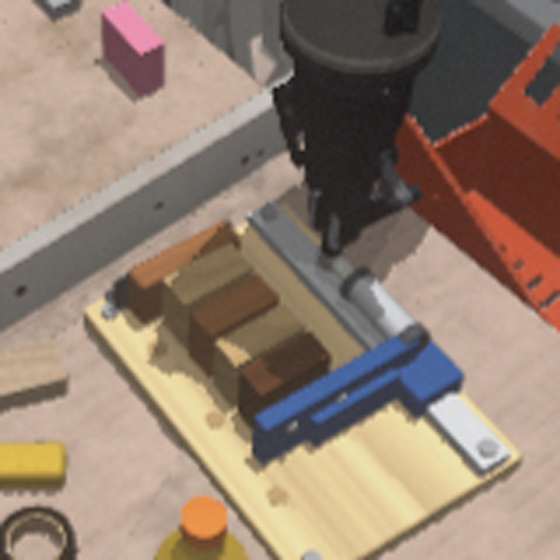

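>>> drive_tool:
  increments: [-0.0003,-0.003,0,0,0,0,-0.0006,-0.006,0,0,0,0,-0.0009,-0.009,0,0,0,0,-0.0012,-0.012,0,0,0,0,-0.0015,-0.015,0,0,0,0,-0.0015,-0.015,0,0,0,0]

```text
time_s: 39.17
ee_pos: [0.4873, 0.1688, 0.0811]
tool_rot: [0.707, 0.034, 0.706, -0.032]
contact_force: [-0.6, 3.9, 7.1]
gripper_width: 0.151
```

```bash
python3 look.py side s21 220 140 380 300
```

```text
k 3.5
39.225 [0.4873 0.1689 0.081 ] [-1.   4.6  6.9] 0.151 [-0.72  0.38  0.32  2.11 -0.19  0.68  1.2 ]
phi 84.68379193926557 [ 0.002  0.002 -1.   ]
```

View pics/s21.png

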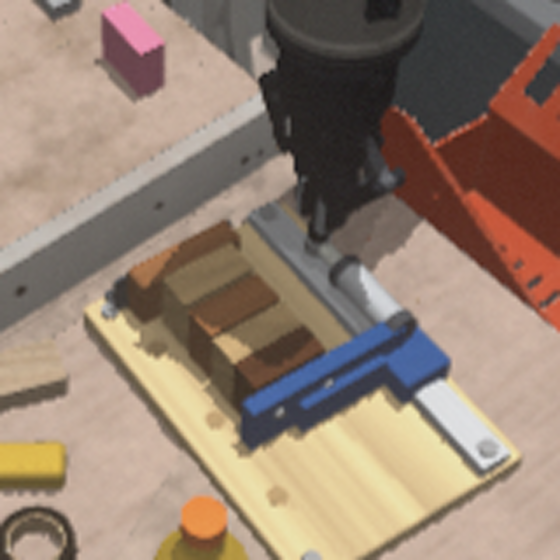

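>>> drive_tool:
  increments: [-0.0003,-0.003,0,0,0,0,-0.0005,-0.005,0,0,0,0,-0.0007,-0.007,0,0,0,0,-0.0009,-0.009,0,0,0,0,-0.001,-0.01,0,0,0,0,-0.001,-0.01,0,0,0,0]

```text
time_s: 39.98
ee_pos: [0.4864, 0.159, 0.0811]
tool_rot: [0.707, 0.033, 0.706, -0.032]
contact_force: [-1.7, 3.8, 6.8]
gripper_width: 0.149
```

```bash
python3 look.py side s22 220 140 380 300
```

```text
k 3.5
40.025 [0.4864 0.159  0.0811] [-0.6  4.3  7.6] 0.153 [-0.71  0.37  0.32  2.11 -0.19  0.68  1.22]
phi 84.69411847140019 [ 0.002  0.002 -1.   ]
```

View pics/s22.png

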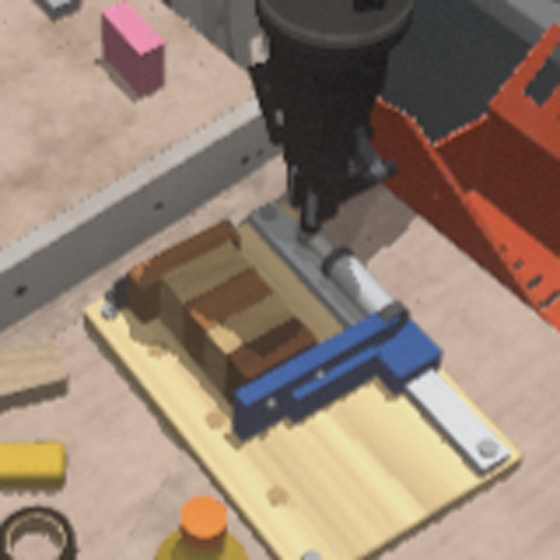

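>>> drive_tool:
  increments: [-0.0002,-0.002,0,0,0,0,-0.0004,-0.004,0,0,0,0,-0.0006,-0.006,0,0,0,0,-0.0008,-0.008,0,0,0,0,-0.0008,-0.008,0,0,0,0]

```text
time_s: 40.65
ee_pos: [0.4857, 0.1515, 0.0811]
tool_rot: [0.707, 0.034, 0.706, -0.032]
contact_force: [-0.1, 7.3, 6.4]
gripper_width: 0.153
```

```bash
python3 look.py side s23 220 140 380 300
```

```text
k 3.5
40.7 [0.4857 0.1515 0.0811] [0.3 8.1 5.9] 0.151 [-0.7   0.37  0.32  2.12 -0.19  0.67  1.23]
phi 84.71523058728523 [ 0.003  0.002 -1.   ]
```

View pics/s23.png

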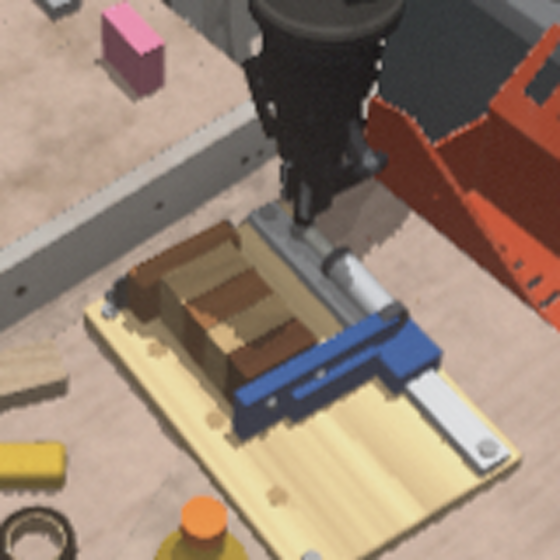

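```bash
cat > stp.py <<'E'
from h import *
import sys
s=viewer.get_image("side")
def plate(im):
    h=cv2.cvtColor(cv2.resize(im,None,fx=4,fy=4,interpolation=cv2.INTER_CUBIC),cv2.COLOR_BGR2HSV)
    m=cv2.inRange(h,np.array([100,120,50]),np.array([130,255,255]));m[:, :4*240]=0;m[4*310:]=0;m[:4*180]=0
    c=max(cv2.findContours(m,0,2)[0],key=cv2.contourArea)[:,0].astype(float)
    # upper edge line of plate: points with minimal y per column over leftmost 60*? columns
    u0=c[:,0].min();pts=[]
    for u in range(int(u0)+40,int(u0)+200,4):
        q=c[abs(c[:,0]-u)<=2]
        if len(q): pts.append((u,q[:,1].min()))
    pts=(np.array(pts)+.5)/4-.5
    P=np.array([toP(onz(s,u,v,.064)) for u,v in pts]);cf=np.polyfit(P[:,0],P[:,1],1)
    return np.polyval(cf,0).round(4),cf.round(4),((u0+.5)/4-.5)
print("now",plate(s["image"]))
for n,k in(("s19",2.8),("s22",3.5)):
    o=(200,120,400,320) if n=="s19" else (220,140,380,300)
    f=np.zeros_like(s["image"]);f[o[1]:o[3],o[0]:o[2]]=cv2.resize(cv2.imread(f"pics/{n}.png"),(o[2]-o[0],o[3]-o[1]),interpolation=cv2.INTER_AREA)
    print(n,plate(f))
E
python3 stp.py
```

```text
now (np.float64(0.0341), array([-0.2302,  0.0341]), np.float64(303.375))
s19 (np.float64(0.1071), array([-0.1922,  0.1071]), np.float64(322.875))
s22 (np.float64(0.022), array([-0.0455,  0.022 ]), np.float64(287.375))
```

```bash
sed -i 's/\[100,120,50\]/[95,90,20]/' stp.py; python3 stp.py
```

```text
now (np.float64(0.0337), array([-0.1778,  0.0337]), np.float64(302.875))
s19 (np.float64(0.1055), array([-0.2   ,  0.1055]), np.float64(322.125))
s22 (np.float64(0.0327), array([-0.2113,  0.0327]), np.float64(302.875))
```

>>> drive_tool:
  increments: [-0.0002,-0.002,0,0,0,0,-0.0004,-0.004,0,0,0,0,-0.0005,-0.0055,0,0,0,0,-0.0005,-0.0055,0,0,0,0]

```text
time_s: 41.3
ee_pos: [0.4852, 0.1463, 0.0811]
tool_rot: [0.707, 0.034, 0.706, -0.032]
contact_force: [0.3, 10.0, 5.4]
gripper_width: 0.154
```

```bash
python3 look.py side s24 260 170 360 270; python3 stp.py | head -1
```

```text
k 5.6
41.35 [0.4852 0.1464 0.0811] [0.1 9.5 5.1] 0.147 [-0.69  0.37  0.32  2.13 -0.19  0.67  1.24]
phi 84.73141580254837 [ 0.003  0.003 -1.   ]
now (np.float64(0.0337), array([-0.1768,  0.0337]), np.float64(302.875))
```

View pics/s24.png

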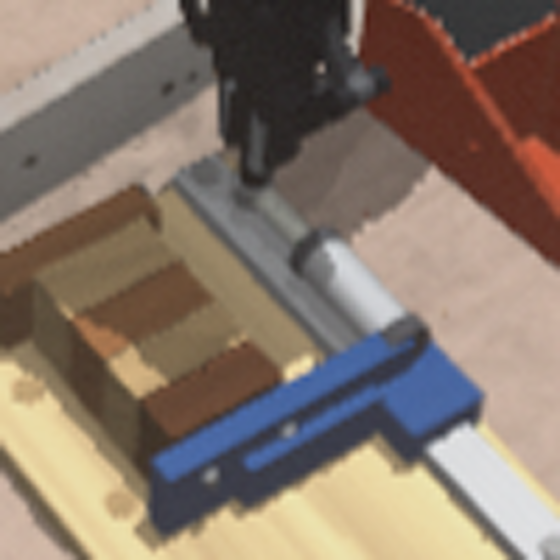

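```bash
python3 - <<'E'
import cv2,numpy as np
im=cv2.imread("pics/s24.png");h=cv2.cvtColor(im,cv2.COLOR_BGR2HSV)
for f in np.linspace(0,1,10):
    x=int(262+f*(312-262));y=int(190+f*(240-190));print((x,y),im[y,x],h[y,x])
E
```

```text
(262, 190) [89 91 92] [20  8 92]
(267, 195) [122 127 128] [ 25  12 128]
(273, 201) [125 131 131] [ 30  12 131]
(278, 206) [119 124 124] [ 30  10 124]
(284, 212) [126 133 133] [ 30  13 133]
(289, 217) [126 132 131] [ 35  12 132]
(295, 223) [130 137 136] [ 34  13 137]
(300, 228) [133 141 140] [ 34  14 141]
(306, 234) [ 99 101 103] [ 15  10 103]
(312, 240) [64 63 65] [165   8  65]
```

>>> drive_tool:
  increments: [0,0,0,0,0,0,0,0,0,0,0,0,0,0,0,0,0,0,0,0,0,0,0,0,0,0,0,0,0,0,0,0,0,0,0,0,0,0,0,0,0,0,0,0,0,0,0,0,0,0,0,0,0,0,0,0,0,0,0,0]

```text
time_s: 42.65
ee_pos: [0.4852, 0.1465, 0.0811]
tool_rot: [0.707, 0.033, 0.706, -0.031]
contact_force: [-0.4, 9.9, 5.9]
gripper_width: 0.153
```

```bash
python3 - <<'E'
from h import *
s=viewer.get_image("side")["image"].astype(int)
print("G-(R+B)/2 around mouth, u 308..322, v 200..216")
for v in range(203,219): print(v,[f"{s[v,u,1]-(s[v,u,0]+s[v,u,2])//2:3d}/{s[v,u].sum()//3:3d}" for u in range(306,322)])
E
```

```text
G-(R+B)/2 around mouth, u 308..322, v 200..216
203 ['  0/ 67', '  2/ 84', '  0/100', ' -1/ 91', ' -2/ 92', ' -3/ 90', ' -4/ 89', ' -2/ 94', ' -2/ 94', ' -3/ 95', ' -3/ 97', ' -2/ 97', ' -2/ 95', ' -2/102', ' -4/109', ' -4/109']
204 ['  2/ 97', '  4/114', '  2/117', '  0/104', ' -1/ 94', ' -2/ 92', ' -3/ 95', ' -3/ 96', ' -2/ 95', ' -1/ 96', ' -3/ 95', ' -3/ 95', ' -2/100', ' -2/107', ' -2/109', ' -4/106']
205 ['  2/114', '  4/125', '  3/127', '  1/118', '  1/105', ' -2/ 95', ' -3/ 96', ' -3/ 95', ' -3/ 97', ' -4/ 93', ' -2/ 94', ' -1/ 95', ' -1/104', ' -2/105', ' -2/105', ' -3/106']
206 ['  4/115', '  4/128', '  4/132', '  2/121', '  2/119', '  0/104', ' -1/ 95', ' -3/ 96', ' -2/ 95', ' -1/ 95', ' -1/ 99', ' -2/100', ' -2/104', ' -3/102', ' -3/107', ' -3/110']
207 ['  2/103', '  2/115', '  4/129', '  3/126', '  3/127', '  3/117', '  1/104', ' -2/ 96', ' -2/ 95', ' -1/101', ' -3/103', ' -1/107', ' -4/103', ' -3/103', ' -3/106', '  0/109']
208 ['  0/105', '  1/100', '  4/116', '  4/129', '  3/134', '  3/127', '  3/117', '  0/103', ' -1/ 97', ' -4/107', ' -2/108', ' -2/108', ' -1/105', 
[... 1142 characters left out ...]
0', '  0/131', '  0/120', '  0/115', '  0/105', ' -3/ 64', ' -2/ 61', ' -2/ 66', '  1/ 92', ' -1/126', ' -1/128', '  0/151', ' -1/212', '  0/209', '  0/203']
216 ['  0/130', ' -1/131', ' -1/131', '  0/129', ' -2/118', ' -2/ 90', ' -1/ 57', ' -2/ 60', ' -1/ 78', '  0/106', '  0/121', '  0/127', '  0/144', '  1/190', ' -1/212', '  1/208']
217 ['  0/118', ' -1/130', '  0/130', '  1/130', '  1/129', '  0/102', ' -2/ 55', ' -3/ 65', ' -1/ 93', ' -2/108', ' -1/116', '  0/121', '  0/129', '  0/151', '  0/208', '  0/213']
218 [' -1/ 99', '  1/121', ' -1/131', ' -1/129', '  0/131', '  0/125', '  0/ 83', '  0/ 66', '  0/ 91', '  0/ 99', ' -1/110', ' -1/117', '  0/122', '  0/146', '  0/204', ' -1/208']
```

>>> drive_tool:
  increments: [-0.0001,-0.001,0,0,0,0,-0.0002,-0.002,0,0,0,0,-0.0002,-0.002,0,0,0,0,-0.0002,-0.002,0,0,0,0,-0.0002,-0.002,0,0,0,0,-0.0002,-0.002,0,0,0,0,-0.0002,-0.002,0,0,0,0,-0.0002,-0.002,0,0,0,0,-0.0002,-0.002,0,0,0,0,-0.0002,-0.002,0,0,0,0]

```text
time_s: 43.95
ee_pos: [0.485, 0.1446, 0.0811]
tool_rot: [0.707, 0.033, 0.705, -0.031]
contact_force: [-0.4, 10.3, 5.8]
gripper_width: 0.151
```

```bash
python3 look.py side s25 260 170 360 270;python3 - <<'E'
from h import *
s=viewer.get_image("side")["image"].astype(int)
for v in range(203,214): print(v,[f"{s[v,u,1]-(s[v,u,0]+s[v,u,2])//2:3d}" for u in range(304,319)])
t=viewer.get_image("top");print(proj(t,[.492,.19,.06]));cv2.imwrite("pics/t25.png",cv2.resize(t["image"][150:250,150:260],None,fx=5,fy=5))
E
```

```text
k 5.6
44.0 [0.485  0.1446 0.0811] [ 0.2 11.   5.2] 0.15 [-0.69  0.37  0.32  2.13 -0.19  0.67  1.24]
phi 84.75006187459098 [ 0.003  0.003 -1.   ]
203 ['  1', ' -1', '  1', '  2', '  0', ' -1', ' -3', ' -2', ' -2', ' -3', ' -3', ' -3', ' -3', ' -2', ' -4']
204 ['  1', '  2', '  3', '  4', '  1', '  1', ' -2', ' -2', ' -3', ' -2', ' -1', ' -3', ' -2', ' -3', ' -1']
205 ['  1', '  2', '  4', '  1', '  3', '  2', '  1', ' -1', ' -2', ' -3', ' -2', ' -2', ' -3', ' -3', ' -1']
206 ['  1', '  1', '  4', '  3', '  2', '  3', '  2', '  1', ' -2', ' -2', ' -2', ' -3', ' -2', ' -2', ' -1']
207 [' -1', '  0', '  1', '  2', '  3', '  4', '  4', '  1', '  1', ' -2', ' -1', ' -3', ' -3', ' -2', ' -3']
208 ['  0', '  0', '  1', '  1', '  2', '  3', '  3', '  3', '  3', '  1', ' -1', ' -3', ' -1', ' -3', ' -2']
209 [' -1', ' -1', '  1', '  1', '  2', '  4', '  3', '  3', '  4', '  3', '  0', ' -1', ' -3', ' -3', ' -2']
210 [' -1', '  0', ' -1', '  0', '  1', '  2', '  3', '  4', '  4', '  6', '  8', '  2', ' -1', ' -1', ' -1']
211 ['  0', ' -1', '  0', ' -2', ' -1', '  1', '  2', '  3', '  5', ' 11', ' 20', '  5', ' -2', ' -2', ' -2']
212 ['  1', '  1', '  0', ' -1', '  1', '  0', '  1', '  2', '  9', ' 20', ' 10', ' -3', ' -3', ' -3', ' -2']
213 [' -1', '  0', '  0', '  0', '  0', '  0', '  1', '  2', '  8', '  8', ' -2', ' -2', ' -3', ' -1', '  0']
[211.44353445 218.31474828]
```

View pics/t25.png

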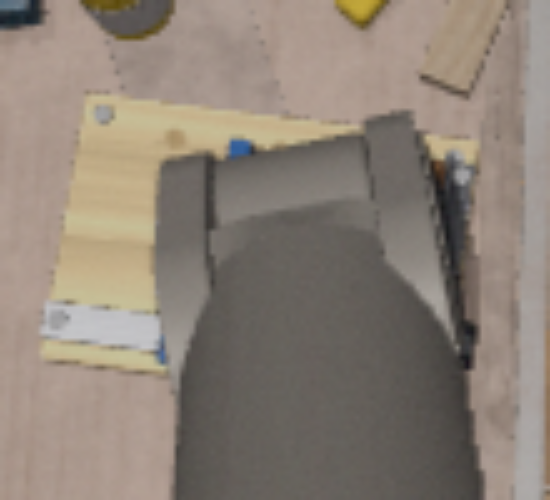

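View pics/s25.png

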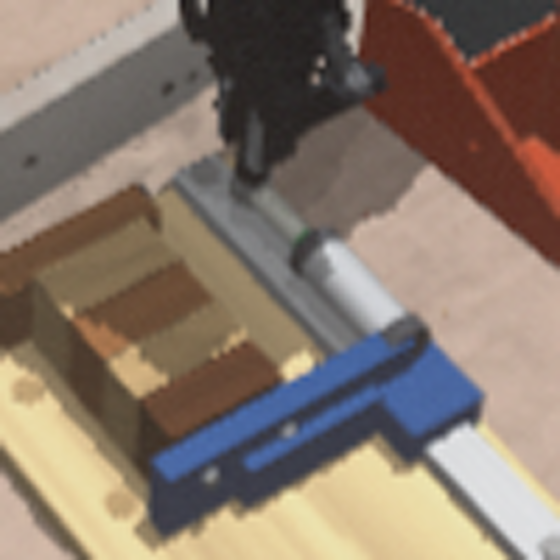

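>>> drive_tool:
  increments: [-0.0001,-0.0015,0,0,0,0,-0.0001,-0.0015,0,0,0,0,-0.0001,-0.0015,0,0,0,0,-0.0001,-0.0015,0,0,0,0,-0.0001,-0.0015,0,0,0,0,-0.0001,-0.0015,0,0,0,0,-0.0001,-0.0015,0,0,0,0,-0.0001,-0.0015,0,0,0,0,-0.0001,-0.0015,0,0,0,0,-0.0001,-0.0015,0,0,0,0]

```text
time_s: 45.35
ee_pos: [0.4849, 0.1432, 0.0811]
tool_rot: [0.707, 0.033, 0.705, -0.031]
contact_force: [-1.1, 11.1, 5.2]
gripper_width: 0.154
```

>>> drive_tool:
  increments: [0,0,0,0,0,0,0,0,0,0,0,0]

```text
time_s: 45.6
ee_pos: [0.4849, 0.1432, 0.0811]
tool_rot: [0.707, 0.033, 0.705, -0.031]
contact_force: [-0.3, 12.2, 4.7]
gripper_width: 0.154
```

```bash
python3 look.py side s26 260 170 360 270;python3 - <<'E'
from h import *
s=viewer.get_image("side")["image"].astype(int)
for v in range(207,215): print(v,[f"{s[v,u,1]-(s[v,u,0]+s[v,u,2])//2:3d}/{s[v,u,2]-s[v,u,0]:3d}" for u in range(306,318)])
E
```

```text
k 5.6
45.65 [0.4849 0.1432 0.0811] [-0.5 12.2  5.4] 0.15 [-0.68  0.36  0.32  2.13 -0.19  0.67  1.25]
phi 84.75224456482927 [ 0.003  0.003 -1.   ]
207 ['  2/  5', '  3/  5', '  3/  6', '  3/  7', '  2/  6', '  2/  6', '  0/ 10', ' -2/ 19', ' -3/ 23', ' -4/ 24', ' -1/ 22', ' -2/ 25']
208 ['  0/  3', '  1/  4', '  3/  6', '  4/  7', '  2/  8', '  3/  7', '  2/  8', '  0/ 13', ' -1/ 19', ' -2/ 22', ' -3/ 23', ' -2/ 23']
209 ['  0/ -1', '  1/  2', '  2/  7', '  2/  6', '  2/  6', '  4/  6', '  3/  5', '  1/  8', '  2/ 12', '  0/ 20', ' -3/ 21', ' -3/ 20']
210 [' -1/ -1', '  0/  0', '  1/  1', '  2/  6', '  4/  6', '  4/  6', '  5/  6', '  9/  5', ' 11/  4', '  6/ 10', ' -3/ 14', ' -1/ 11']
211 [' -1/ -1', '  1/ -1', '  0/ -1', '  1/  0', '  2/  5', '  2/  6', ' 10/  5', ' 29/ -3', ' 29/ -3', '  8/ -1', ' -2/ -2', ' -1/ -3']
212 ['  0/ -2', ' -1/  0', '  0/ -1', '  0/ -2', '  0/  2', '  5/  4', ' 17/  1', ' 24/ -2', '  9/  0', ' -2/  1', ' -2/  0', ' -3/ -4']
213 ['  0/ -2', '  0/  0', ' -1/  0', '  0/ -1', '  0/ -1', '  3/  1', ' 15/  0', '  8/  2', ' -2/  1', ' -1/  3', ' -2/  0', ' -1/ -1']
214 ['  0/ -1', ' -1/ -2', '  0/ -1', ' -1/  0', '  0/ -1', '  0/  0', '  4/  0', ' -3/  1', ' -1/  2', ' -1/  2', '  0/  0', ' -1/ -4']
```

>>> drive_tool:
  increments: [0.0005,0.005,0,0,0,0,0.001,0.01,0,0,0,0,0.0015,0.015,0,0,0,0,0.0018,0.0185,0,0,0,0,0.002,0.0205,0,0,0,0,0.002,0.0205,0,0,0,0]

```text
time_s: 46.45
ee_pos: [0.4867, 0.1625, 0.081]
tool_rot: [0.707, 0.033, 0.706, -0.032]
contact_force: [-1.0, 2.3, 8.7]
gripper_width: 0.15
```

```bash
python3 look.py side s27 260 170 360 270; python3 stp.py|head -1
```

```text
k 5.6
46.5 [0.4867 0.1624 0.081 ] [-1.6  3.5  8.3] 0.151 [-0.71  0.38  0.32  2.11 -0.19  0.68  1.21]
phi 84.6963226264907 [ 0.002  0.002 -1.   ]
now (np.float64(0.0341), array([-0.1928,  0.0341]), np.float64(302.625))
```

View pics/s27.png

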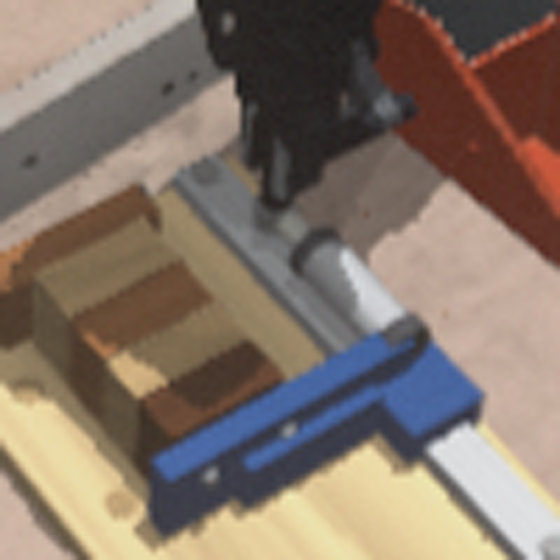

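>>> drive_tool:
  increments: [0.0002,0.002,0,0,0,0,0.0003,0.0035,0,0,0,0,0.0003,0.0035,0,0,0,0]

```text
time_s: 46.92
ee_pos: [0.487, 0.1657, 0.081]
tool_rot: [0.707, 0.033, 0.706, -0.032]
contact_force: [-1.5, 0.6, 8.8]
gripper_width: 0.156
```

>>> drive_tool:
  increments: [0,0,0,0,0,0,0,0,0,0,0,0,0,0,0,0,0,0,0,0,0.03,0,0,0,0,0,0.08,0,0,0,0,0,0.12,0,0,0]
  grip: 0.0

```text
time_s: 47.68
ee_pos: [0.4863, 0.1648, 0.2015]
tool_rot: [0.706, 0.033, 0.706, -0.033]
contact_force: [-0.1, 1.1, 0.4]
gripper_width: 0.499
```

>>> drive_tool:
  increments: [-0.01,-0.05,0,0,0,-0.15,-0.015,-0.1,0,0,0,-0.3,-0.02,-0.15,0,0,0,-0.47,-0.025,-0.2,0,0,0,-0.64,-0.03,-0.25,0,0,0,-0.8,-0.035,-0.3,0,0,0,-0.97,-0.04,-0.34,0,0,0,-1.14,-0.043,-0.37,0,0,0,-1.3,-0.045,-0.4,0,0,0,-1.47,-0.045,-0.4,0,0,0,-1.6]

```text
time_s: 48.92
ee_pos: [0.4405, -0.2374, 0.1999]
tool_rot: [-0.467, -0.531, -0.466, 0.532]
contact_force: [-1.5, -0.4, -0.3]
gripper_width: 0.498
```

```bash
python3 look.py side s28 200 120 400 320; python3 look.py top t28 105 120 260 265; python3 look.py side s28b 130 70 330 270;python3 stp.py|head -1; python3 -c "
from h import *
s=viewer.get_image('side');print('bar side',hsvface(s,(205,105,250,155),(0,0,115),(179,22,255),.016))"
```

```text
k 2.8
48.975 [ 0.4407 -0.2362  0.1997] [ 0.5  0.6 -0.4] 0.501 [-0.38  0.23  0.87  2.06 -0.22  0.94  0.47]
phi -7.760589876837383 [-0. -0. -1.]
k 3.8620689655172415
49.025 [ 0.4409 -0.2355  0.1997] [0.  0.4 0.4] 0.502 [-0.38  0.23  0.86  2.06 -0.22  0.94  0.47]
phi -7.161683425656569 [-0.001 -0.    -1.   ]
k 2.8
49.075 [ 0.4411 -0.235   0.1997] [ 0.4 -0.3 -0.4] 0.499 [-0.38  0.23  0.86  2.06 -0.22  0.94  0.48]
phi -6.8736800121647645 [-0. -0. -1.]
now (np.float64(0.0354), array([-0.1717,  0.0354]), np.float64(302.875))
bar side (array([ 439.2, -269. ]), 69.9, 28.2, 84.9)
```

View pics/s28.png

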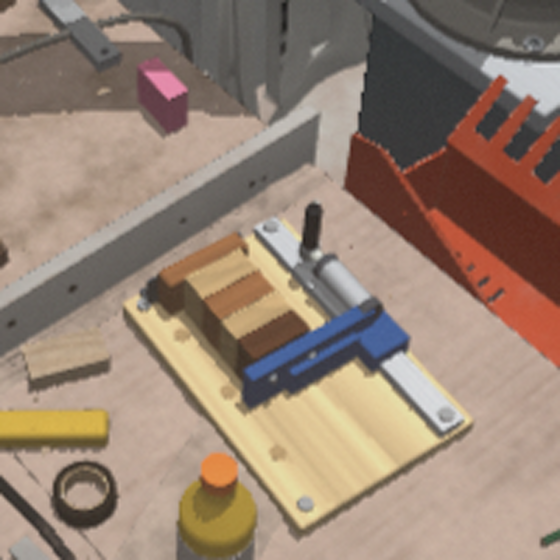

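View pics/t28.png

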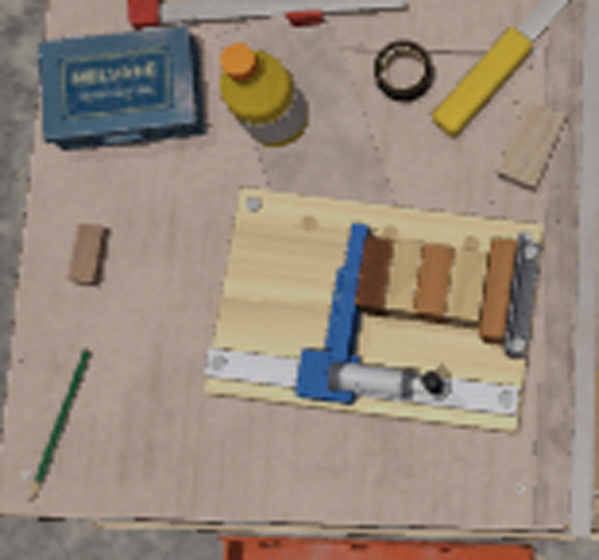

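View pics/s28b.png

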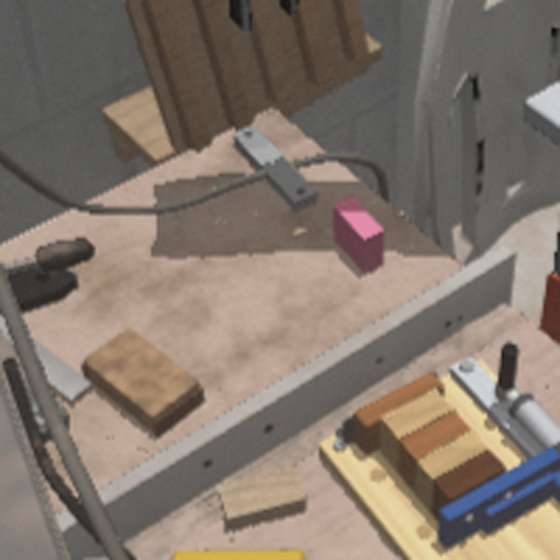

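```bash
python3 - <<'E'
from h import *
s=viewer.get_image('side')
for sm in(15,22,28): print('bar side',hsvface(s,(210,108,246,148),(0,0,70),(179,sm,255),.016))
t=viewer.get_image('top')
k=3.862
def P(a,b): return (105+a/k,120+b/k)
for n,p,z in [("wall",(497,290),.064),("mid",(434,281),.068),("pale1",(403,278),.068),("pale2",(467,285),.068),("dark",(374,275),.068)]:
    for tol in (16,22):
        r=topface(t,P(*p),z,tol); print(n,*r,toP(r[0]/1000).round(4))
r=hsvface(t,tuple(int(x) for x in (*P(320,215),*P(372,350))),(100,120,60),(130,255,255),.064);print(r,toP(r[0]/1000).round(4))
E
```

```text
bar side (array([ 445.6, -233.7]), 140.9, 32.5, 83.7)
bar side (array([ 445.7, -232.9]), 143.7, 33.7, 83.7)
bar side (array([ 447. , -233.1]), 144.5, 38.4, 85.0)
wall [571.3 124.1] 80.2 17.3 -4.8 [ 0.0028 -0.0897]
wall [571.3 125.8] 80.7 21.4 -5.5 [ 0.0027 -0.088 ]
mid [575.5 176.2] 56.2 25.8 -5.4 [ 0.0021 -0.0375]
mid [575.4 176.5] 57.2 27.6 -5.2 [ 0.0019 -0.0372]
pale1 [578.1 148.5] 68.4 27.3 -6.9 [ 0.0073 -0.0648]
pale1 [578.3 149.2] 69.3 28.7 -5.5 [ 0.0074 -0.0641]
pale2 [578.1 148.5] 68.4 27.3 -6.9 [ 0.0073 -0.0648]
pale2 [578.3 149.1] 69.3 28.7 -5.8 [ 0.0074 -0.0642]
dark [579.3 224.9] 56.5 22.3 -5.7 [0.0012 0.0114]
dark [579.7 224.8] 58.3 22.7 -5.3 [0.0016 0.0113]
(array([568.1, 246. ]), 103.4, 20.5, -5.3) [-0.0119  0.0313]
```

>>> drive_tool:
  increments: [0.0015,-0.0005,-0.05,0,0,0.03,0.0015,-0.0005,-0.1,0,0,0.03,0.0015,-0.0005,-0.14,0,0,0.03,0.0015,-0.0005,-0.14,0,0,0.03]

```text
time_s: 49.78
ee_pos: [0.4411, -0.2351, 0.0581]
tool_rot: [-0.475, -0.521, -0.478, 0.523]
contact_force: [-0.5, 0.6, 1.1]
gripper_width: 0.502
```

```bash
python3 look.py side s29 180 80 280 180
```

```text
k 5.6
49.825 [ 0.4421 -0.2358  0.0598] [-0.  -0.4  0.3] 0.502 [-0.19  0.47  0.68  2.16 -0.48  0.66  0.74]
phi -5.257434613021014 [-0.002  0.    -1.   ]
```

View pics/s29.png

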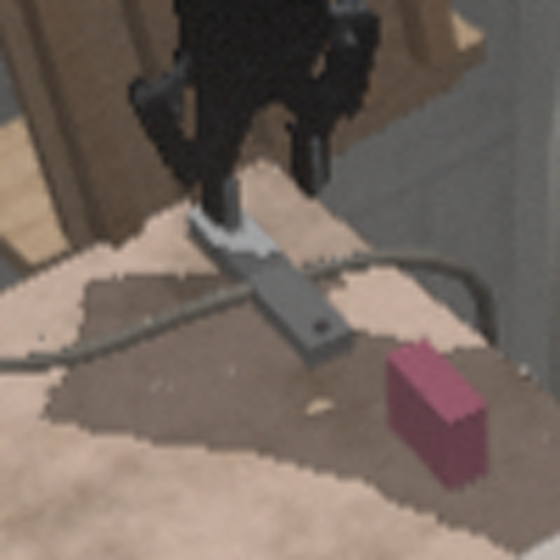

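>>> drive_tool:
  increments: [0,0,-0.025,0,0,0,0,0,-0.043,0,0,0,0,0,-0.05,0,0,0,0,0,-0.052,0,0,0,0,0,-0.052,0,0,0]

```text
time_s: 50.45
ee_pos: [0.4429, -0.2357, 0.0083]
tool_rot: [0.477, 0.523, 0.476, -0.522]
contact_force: [-0.9, 0.1, 0.6]
gripper_width: 0.495
```

>>> drive_tool:
  increments: [0,0,0,0,0,0,0,0,0,0,0,0,0,0,0,0,0,0,0,0,0,0,0,0,0,0,0,0,0,0]
  grip: -1
  squeeze: 90

```text
time_s: 51.08
ee_pos: [0.4429, -0.2357, 0.0086]
tool_rot: [0.476, 0.523, 0.476, -0.522]
contact_force: [-4.9, 1.8, 17.1]
gripper_width: 0.294
```

>>> drive_tool:
  increments: [0,0,0.02,0,0,0,0,0,0.05,0,0,0,0,0,0.05,0,0,0]

```text
time_s: 51.45
ee_pos: [0.4437, -0.2358, 0.0592]
tool_rot: [0.477, 0.523, 0.476, -0.522]
contact_force: [-0.7, 0.3, -4.9]
gripper_width: 0.29
```

```bash
python3 look.py side s30 180 80 280 180
```

```text
k 5.6
51.5 [ 0.4432 -0.2353  0.0581] [-0.3  0.  -4.6] 0.293 [-0.19  0.47  0.68  2.16 -0.49  0.66  0.74]
phi -5.234516080571723 [ 0.001  0.    -1.   ]
```

View pics/s30.png

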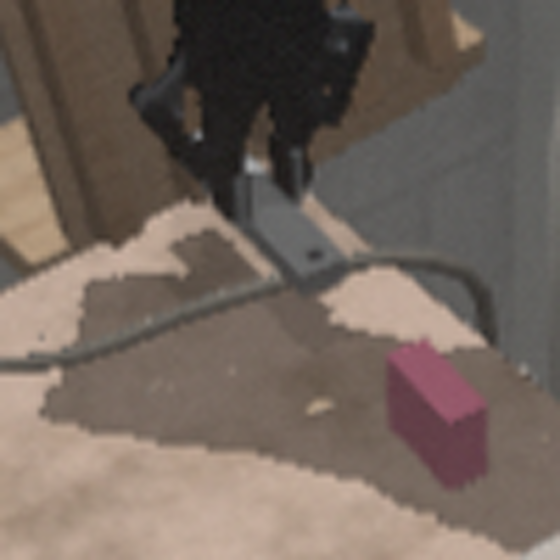

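>>> drive_tool:
  increments: [0,0,0.04,0,0,0,0,0,0.08,0,0,0,0.005,0.02,0.1,0,0,0,0.02,0.06,0.1,0,0,0,0.035,0.11,0.1,0,0,0,0.05,0.16,0.1,0,0,0,0.066,0.21,0.1,0,0,0,0.082,0.26,0.1,0,0,0,0.098,0.31,0.1,0,0,0,0.114,0.36,0.1,0,0,0]

```text
time_s: 52.75
ee_pos: [0.5564, 0.1263, 0.1564]
tool_rot: [-0.476, -0.522, -0.477, 0.523]
contact_force: [1.1, -1.2, -3.8]
gripper_width: 0.29
```

>>> drive_tool:
  increments: [0.01,0.032,0,0,0,0,0.0193,0.063,-0.01,0,0,0,0.0193,0.063,-0.03,0,0,0,0.0193,0.063,-0.055,0,0,0,0.0193,0.063,-0.065,0,0,0,0.0193,0.063,-0.065,0,0,0]

```text
time_s: 53.5
ee_pos: [0.5755, 0.1866, 0.0919]
tool_rot: [-0.476, -0.522, -0.476, 0.523]
contact_force: [0.5, 0.6, -4.6]
gripper_width: 0.289
```

```bash
python3 look.py side s31 220 120 380 280
```

```text
k 3.5
53.55 [0.576  0.1869 0.0927] [-0.5  0.1 -4.2] 0.291 [-0.91  0.56  0.65  1.91 -0.45  0.83 -0.11]
phi -5.3125836420930606 [-0. -0. -1.]
```

View pics/s31.png

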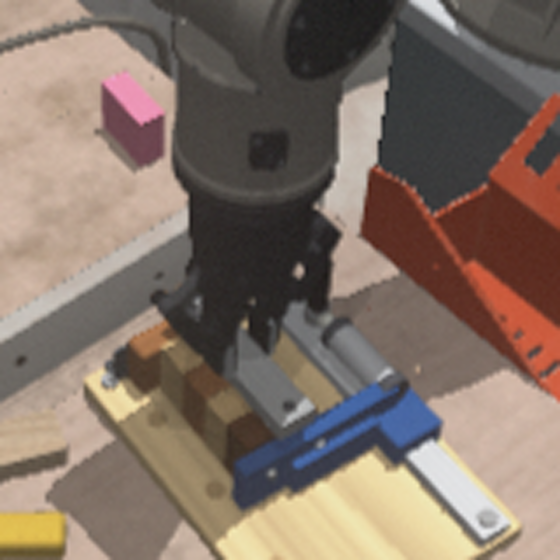

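>>> drive_tool:
  increments: [0,0,-0.008,0,0,0,0,0,-0.012,0,0,0,0,0,-0.0145,0,0,0,0,0,-0.0155,0,0,0,0,0,-0.0155,0,0,0]

```text
time_s: 54.18
ee_pos: [0.576, 0.1874, 0.0773]
tool_rot: [0.476, 0.522, 0.476, -0.522]
contact_force: [0.5, 0.3, -5.0]
gripper_width: 0.29
```

```bash
python3 look.py side s32 220 120 380 280
```

```text
k 3.5
54.225 [0.576  0.1874 0.0774] [-0.3  0.  -4.7] 0.287 [-0.9   0.58  0.64  1.92 -0.47  0.8  -0.1 ]
phi -5.27146719444074 [ 0.  0. -1.]
```

View pics/s32.png

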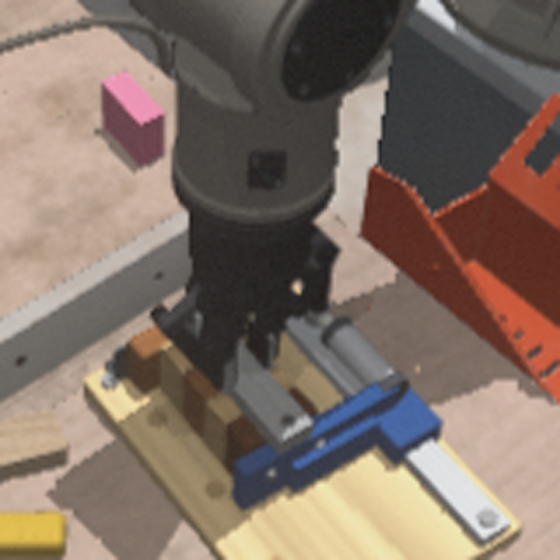

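Still carried (−4.7 N); lower in 1 mm steps until the weight comes off.

>>> drive_tool:
  increments: [0,0,-0.001,0,0,0,0,0,-0.0015,0,0,0,0,0,-0.002,0,0,0,0,0,-0.002,0,0,0]

```text
time_s: 54.72
ee_pos: [0.5762, 0.1875, 0.0767]
tool_rot: [0.476, 0.523, 0.477, -0.522]
contact_force: [-9.4, -1.6, 22.4]
gripper_width: 0.287
```

>>> drive_tool:
  increments: [0,0,0.001,0,0,0,0,0,0.001,0,0,0]

```text
time_s: 54.98
ee_pos: [0.5762, 0.1875, 0.0768]
tool_rot: [0.476, 0.523, 0.477, -0.522]
contact_force: [-3.7, -1.6, 7.9]
gripper_width: 0.287
```

>>> drive_tool:
  increments: [0,0,0,0,0,0,0,0,0,0,0,0,0,0,0,0,0,0,0,0,0.01,0,0,0,0,0,0.05,0,0,0,0,0,0.1,0,0,0]
  grip: 0.0

```text
time_s: 55.72
ee_pos: [0.5756, 0.187, 0.1774]
tool_rot: [-0.476, -0.522, -0.476, 0.523]
contact_force: [0.2, 0.6, 0.4]
gripper_width: 0.5
```

>>> drive_tool:
  increments: [-0.03,-0.05,0.03,0,0,0,-0.05,-0.1,0.05,0,0,0,-0.07,-0.15,0.05,0,0,0,-0.09,-0.2,0.05,0,0,0,-0.1,-0.25,0.05,0,0,0,-0.11,-0.3,0.05,0,0,0,-0.12,-0.35,0.05,0,0,0,-0.12,-0.4,0.05,0,0,0,-0.12,-0.4,0.05,0,0,0]

```text
time_s: 56.85
ee_pos: [0.455, -0.2166, 0.2271]
tool_rot: [-0.475, -0.524, -0.474, 0.524]
contact_force: [-0.3, 0.3, -0.7]
gripper_width: 0.498
```

```bash
python3 look.py side s33 220 120 400 300; python3 look.py top t33 105 120 260 265
```

```text
k 3.111111111111111
56.9 [ 0.4554 -0.2145  0.2267] [ 0.5  0.5 -0.3] 0.499 [-0.54  0.22  0.99  2.03 -0.22  1.    0.46]
phi -5.503040576413539 [ 0. -0. -1.]
k 3.8620689655172415
56.95 [ 0.4557 -0.213   0.2265] [-0.2  0.2 -0. ] 0.496 [-0.54  0.22  0.99  2.03 -0.22  1.    0.46]
phi -5.373087301545845 [-0.  0. -1.]
```

View pics/s33.png

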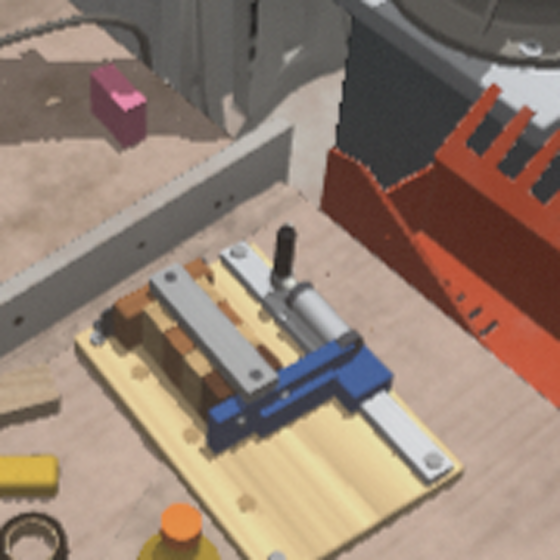

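View pics/t33.png

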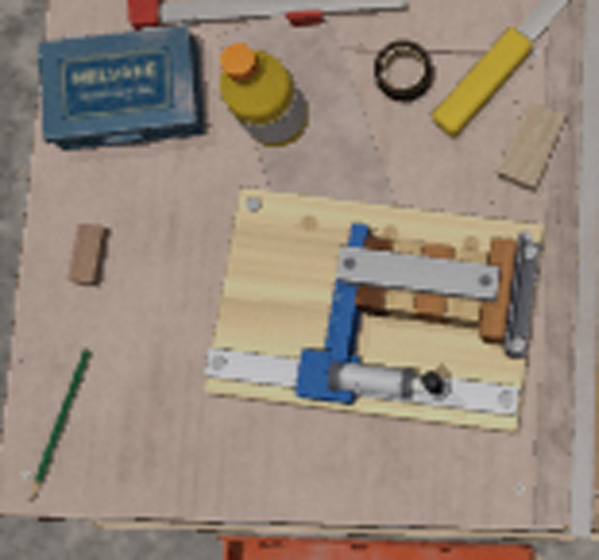

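```bash
python3 - <<'E'
from h import *
t=viewer.get_image("top");s=viewer.get_image("side")
for n,d,roi in(("top",t,(190,183,238,200)),("side",s,(266,203,312,250))):
    r=hsvface(d,roi,(0,0,130),(179,22,255),.084);print(n,r,toP(r[0]/1000).round(4))
k=3.862
r=topface(t,(105+88/k,120+255/k),.018,22);print("off",r,toP(r[0]/1000).round(3))
r=hsvface(t,tuple(int(x) for x in (105+318/k,120+285/k,105+366/k,120+352/k)),(100,120,60),(130,255,255),.064);print("plate",r,toP(r[0]/1000).round(4))
E
python3 look.py side s34 270 190 330 280
```

```text
top (array([576.8, 187.4]), 128.6, 27.4, 84.3) [ 0.0023 -0.0262]
side (array([577. , 185.3]), 130.0, 27.8, 84.7) [ 0.0027 -0.0283]
off (array([598.4, 480.2]), 51.9, 21.9, -4.7) [-0.004  0.267]
plate (array([542.4, 248.7]), 57.9, 20.4, -4.7) [-0.0378  0.0316]
k 6.222222222222222
57.1 [ 0.4563 -0.2114  0.2264] [ 0.1  0.1 -0.3] 0.499 [-0.55  0.22  0.99  2.03 -0.22  1.    0.46]
phi -5.172202811422944 [ 0.     0.001 -1.   ]
```

View pics/s34.png

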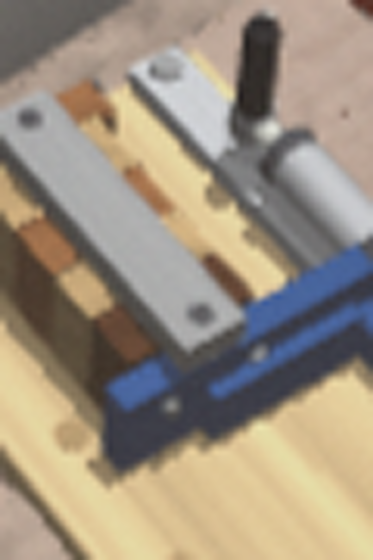

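```bash
python3 -c "
from cell import env
print(env.close_job()); print(env.get_state()['time_s'])"
```

```text
the job is handed in; nothing more can be done
None
the job is handed in; nothing more can be done
```

The job is handed in at about 57 s of the 208 s allowed. No verdict came back, so what follows rests on my own checks.

- **Plies:** Four were present: two pale, one mid brown and one dark brown. All four stand on the bed, tight between the wall and the stop. The two I could measure separately after clamping (mid and dark brown) lie within about 2 mm of the centre line and square to within about 1°. The pale ones run into each other in colour, so I judged those by eye; they look in line.
- **Stop and gauge:** I opened the stop, placed the plies, then drew the stop up. The last hold lasted over 1.5 s, with the green band just showing and no red. The pull was 11–12 N, which by the spring rate is 25–27 mm of draw. I first held about 3.5 mm less draw, which force and geometry put at about 20–23 mm. No green was visible then, probably because the barrel's rim hid it, so I drew a little farther before easing off. I let the post go with a pull of about 0.6 N left and saw no gap at the stop afterwards.
- **Bar:** It lies across all four plies, its middle about 2.5 mm off the centre line and centred along the pack to about 2 mm. The two views agree to about 2 mm with its top at the expected height, so I take it as level.
- **Offcut:** It lies on the bench left of the press. It was knocked about 5 cm farther out during the run, but ended well clear of the press.
- **Other things:** The glue bottle is upright, and I left the pink look-alike alone.

Disagreements: the two cameras differed by 2–3 mm in y, and one automatic fit of the stop plate was unreliable. I used the force readings and a by-eye check in the pictures for the stop instead.

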